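Take up the drive of a tube roller mixer with its star wheel

TASK

The drive wheel of the tube roller mixer no longer touches the drum on its roller. With the orange-handled adjusting tool from the stand, reach through the narrow slot in the deck and click the star wheel round in the direction of the yellow arrow, tooth by tooth, feeling for the teeth and never leaning hard on them, until the drive wheel bears firmly on the drum, but do not tighten on past that. Then put the tool back upright in its free pocket, and leave the rest of the bench as it is.

Things in the scene. Friction and masses are not known exactly. Their poses are not given: they have to be found in the camera images.
- mixer: tube roller mixer, white with blue end plates, 260 (x) x 360 (y) x 80 mm high, fixed. Origin: centre of its underside; x to its back, y along the rollers to its left end, z up. Two black rollers lie at the back; the uncovered drive bay is at the left (+y) end, the control panel front right. The slot over the star wheel is in the deck front left; a yellow arrow by it shows the tightening way, +y.
- slot (a point): centre of the slot's mouth on the deck top, 75 mm above the bench; axes as the mixer's. A plain steel-framed opening 12 mm wide (x), 36 mm long (y) through the 4 mm deck, straight above the star wheel. The tool's blade goes down through it with its 4 mm side along the slot.
- star_axis (a point): centre of the steel star wheel on its axis (along the mixer's x), 38 mm above the bench. 12 straight teeth 6.5 mm thick, 18 mm wide (x), 13 mm deep, tips on radius 30 mm (7 mm below the deck top at the highest), 30 deg apart: 15.7 mm at the tips, gaps about 7.5 mm at half depth. At rest its turning angle differs in every machine: a gap or a tooth may stand anywhere under the slot.
- drive: the drive unit as a whole: star wheel with screw, spring click, carriage, drive wheel. Origin on the bench below the star wheel; axes as the mixer's. The star wheel clicks at every tooth: a tooth pushed towards +y gives way at about 6 N; after about half a pitch (8 mm) of push it snaps on, after 12 mm surely; the click is over when the push falls away. Pushed less, it springs back.
- drive_wheel: black rubber drive wheel with orange hub, 48 mm diameter, 20 mm wide; origin at its centre, 42 mm above the bench, axis along the mixer's y. Each tooth moves it 1.5 mm to the drum (mixer's +x). It starts 2 to 5 mm clear and touches when its centre is 51 mm from the drum's; being sprung (10 N/mm) it then presses 15 N more per tooth, and each tooth needs some 1.6 N more push.
- drum: aluminium drive drum on the front roller, 54 mm diameter, 30 mm wide, fixed; origin at its centre, 42 mm above the bench, axis along the mixer's y. The drive wheel bears firmly when pressed on it by 4 to 35 N: from a third of a tooth to two teeth past first touch.
- stand: grey tool stand, 130 (x) x 70 (y) x 60 mm high, fixed; origin: centre of its underside. Two pockets through it at x = -34 mm and x = +34 mm (y = 0), each 14 (x) x 10 mm (y). The adjusting tool stands in one, the driver in the other (either way round), each with the handle's underside resting on the stand's top.
- tool: adjusting tool, 121 mm long, 70 to 120 g, upright: steel blade 8 (x) x 4 (y) x 55 mm, above it an orange rectangular handle 24 (x) x 18 (y) x 66 mm, from 55 to 121 mm above the tip. Origin: centre of the blade's tip, 5 mm above the bench while in the stand; z up the tool, x and y as the stand's.
- driver: nut driver with a round blue handle (22 mm), standing in the stand's other pocket; not to be disturbed. Origin: its tip.
- tube_a: 50 ml tube, 115 mm long, lying on the rollers near their right end; leave alone. Origin at its centre.
- tube_b: 50 ml tube lying on the rollers near the drive bay; leave alone. Origin at its centre.
- bottle_a: white bottle with red cap, 155 mm high, left of the mixer; leave alone. Origin: centre of underside.
- bottle_b: white bottle with red cap, 125 mm high, left of the mixer; leave alone. Origin: centre of underside.
- flask: flat clear culture flask with red cap, 30 mm high, behind on the right; leave alone. Origin: under its body.
- cover: the white sheet cover of the drive bay, 70 x 148 x 19 mm, laid upside down on the bench left of the mixer; leave alone. Origin: centre of underside.
Not all that is in view belongs to the job. What is shaped like the tool but pink or red is not meant.

How it is judged:
On the way, in this order (a step that is already met when the one before it is completed fails the run):
1. the adjusting tool is drawn out of its pocket (height (world z) of tool above 0.062 m), for 0.1 s.
2. with the blade in the slot, the star wheel has been turned by its first tooth (drive wheel 1 mm nearer the drum) (distance of drive_wheel from where it was at the start of the episode above 0.001 m and distance between tool and slot below 0.03 m), for 0.1 s.
3. the drive wheel bears on the drum with more than 4 N (contact force between drive_wheel and drum above 4 N), for 0.3 s.
At the end, for the whole second after the job is handed in: The drive wheel presses on the drum by itself with 4 to 35 N (0.4 to 3.5 mm, a third of a tooth to two teeth past first touch), and the adjusting tool stands at rest and upright (within 0.08 rad) in its pocket of the stand, its handle down on the stand's top within 4 mm (contact force between drive_wheel and drum between 4 and 35 N and height (world z) of tool between 0.002 and 0.009 m and angle between tool's own z axis and vertical below 0.08 rad and horizontal distance between tool and stand below 0.045 m and linear speed of tool below 0.01 m/s).
It fails at once if the tool is pressed on the star wheel or the drive unit with more than 25 N (contact force between tool and drive above 25 N).
It fails at once if the tool is pressed on the mixer's deck or case with more than 25 N (contact force between tool and mixer above 25 N).
It fails at once if the robot itself touches the drive unit or the mixer (contact force between any of the arm, the fingers and drive above 1 N or contact force between any of the arm, the fingers and mixer above 5 N).
It fails at once if a thing to be left alone is moved more than 15 mm (distance of any of driver, tube_a, tube_b, bottle_a, bottle_b, flask, cover from where it was at the start of the episode above 0.015 m).
It also fails if it takes over 72 s, if anything falls off the work surface, if the arm or the gripper's body presses on something with over 40 N, if the wrist force passes 120 N, or if a joint passes its speed limit or range.

ROBOT

A 6-joint arm with a two-finger parallel gripper is mounted at the origin on the work surface. World frame = base frame: x ahead of the robot, y to its left, z up, the work surface at z = 0. Lengths are in m, angles in rad, forces in N, time in s.
With the tool pointing down it reaches from about 0.375 to 0.9 m from the base axis. Payload 3.1 kg.
Tool frame: the origin (TCP) lies midway between the tips of the shut fingers; the grasp point (between the pads) lies 19 mm behind it (pinch_z is the distance from the TCP to the grasp point, in m); y points along the fingers, z is the direction in which the jaws open and shut, and the axes are right-handed (so a half turn about y gives the same grasp; the last joint's range is limited). The gripper opens to 87 mm and grips with 3 to 60 N. Pads are 19 mm wide; open, the fingers measure 117 mm over their backs; the gripper's body (75 mm by 190 mm) begins 51 mm behind the grasp point.
Start: joints at [0.974, 0.527, 1.433, -0, 1.181, -0.178], TCP at [0.254, 0.571, 0.223] pointing down, gripper open.
Joint ranges: [-3.08, 3.08], [-0.75, 2.2], [0.22, 2.44], [-1.43, 4.57], [0, 2.65], [-2.85, 2.85]. Speed limits (rad/s): [2.79, 2.79, 3.14, 3.14, 3.14, 3.14].

INTERFACE

Orientations are given as a unit quaternion [x, y, z, w].
In Python, from rig import * gives the robot as it stands.
- The arm moves only by the tool drive_tool, never from a script. Its argument "plan" is a list of rows, each a list of 7 numbers: the shift along the tool's x, y, z in mm, then the turn, a rotation vector about the tool's x, y, z in degrees, then the finger opening in mm, from 0 to 87. A call has 1 to 10 rows; each row is the pose to reach, as a shift and turn from the pose commanded when the call began, along the tool's axes at that moment; what a row does not reach only later rows make up. A row lasts 1/10 s, in which the tool goes at most 50 mm and 8.59 degrees, less where a joint would pass 70% of its speed; a pose out of reach is approached as far as the arm can. A call with a gripper value outside its range is refused whole. The fingers move at their own pace and stop on an object; "newtons" is the grip in N (left out, the last holds). Time passes only in rows, so rows that repeat a pose let the fingers close. It gives the time, the measured TCP pose, the force and the opening at its end, in the units of the state.
- get_obs(): the state, without advancing time (a new reading comes with each control period).
- camera(name): name is "side" or "top"; returns the picture (420x560x3 uint8, blue, green, red); there is no depth.
- get_calibration(name): a dict with "fx", "fy", "cx", "cy" (pixels), "origin" and "rotation" of the camera in the world. Camera axes: x right, y down, z forward; pixel columns grow to the right and rows downward; lengths in m; the calibration is good to about 2 mm. A picture is of the moment at which its call begins. get_calibration takes no time and is no camera call.
- hand_in(): hands the job in, once; it reports no verdict.
Trained networks look in the newest picture that a camera, given by its name, has taken for a name from the list of things; names that differ only in an ending like _2 or _b are one class to them, and where a whole thing is asked for, a point or a joint stands for the part that bears it (a point fixed in the world has none). Each returns a list of dicts, best first, with "conf" (0 to 1); they miss things now and then, are a little off and sometimes report something else, mostly with a low value. They report only what shows in the picture. A call takes as long as a camera call. They do not tell look-alikes from the thing itself.
- spot_in(camera, target): "location" ([column, row] in pixels, amid what is visible of it).
- mark_of(camera, target): "location" ([column, row] in pixels: a listed point, or the origin of a listed thing).
The state is a dict: "time": time; "q": joint angles; "joint_velocities": joint speeds; "joint_torque": joint torques, N m; "position": TCP position; "tool_rot": TCP orientation; "ft_force": force on the tool from outside, world axes, zero at the start; "moment": the same for the moment, N m; "grip_width": finger opening in m.
Only numpy, scipy, OpenCV 4.12 (cv2) and the standard library are available. Lean on these libraries where they do the work, as an engineer would, in place of code of your own. Each camera call takes 0.05 s, during which the arm holds its last target. There are 200 camera calls.

## Working session

There is one attempt and no reset: what is moved stays moved. The work goes in short steps, Python scripts to look and compute and a tool call to move; the robot and the scene stay as the last step left them, time stands still between calls to the robot, and variables do not carry over. Pictures are saved under pics/ and viewed, about 8 in all and at most 12, crops included, and the job is handed in when it is done.

Besides the shell and the picture viewer there is one more tool, called after ">>>" by a JSON object that holds its "fn" and its "kwargs", one argument or row to a line. drive_tool: Moves the arm, as the interface text tells. Its arguments: {"type":"object","properties":{"plan":{"type":"array","items":{"type":"array","items":{"type":"number"}}},"newtons":{"type":"number"}},"required":["plan"]}

```bash
ls; mkdir -p pics
cat > h.py <<'E'
from rig import *
import numpy as np, cv2
from scipy.spatial.transform import Rotation as R
def ray(c,px):
    k=get_calibration(c); d=np.array([(px[0]-k["cx"])/k["fx"],(px[1]-k["cy"])/k["fy"],1.])
    return np.array(k["origin"]), np.array(k["rotation"])@d
def atz(c,px,z):
    o,d=ray(c,px); return o+d*(z-o[2])/d[2]
def proj(c,p):
    k=get_calibration(c); v=np.array(k["rotation"]).T@(np.array(p)-k["origin"])
    return np.array([k["fx"]*v[0]/v[2]+k["cx"],k["fy"]*v[1]/v[2]+k["cy"]])
def tri(a,b):
    o1,d1=ray("top",a);o2,d2=ray("side",b)
    s=np.linalg.lstsq(np.c_[d1,-d2],o2-o1,rcond=None)[0]
    p,q=o1+s[0]*d1,o2+s[1]*d2
    return (p+q)/2,np.linalg.norm(p-q)
E
python3 - <<'E'
from h import *
np.set_printoptions(precision=4,suppress=True)
for c in("top","side"):
    cv2.imwrite(f"pics/{c}0.png",camera(c)); k=get_calibration(c); print(c,k)
    for t in["tool","slot","star_axis","stand","driver","drive_wheel","drum","mixer"]:
        print(t,[(np.round(r["location"],1).tolist(),round(r["conf"],2)) for r in mark_of(c,t)[:3]],[(np.round(r["location"],1).tolist(),round(r["conf"],2)) for r in spot_in(c,t)[:3]])
print(get_obs())
E
```

```text
pics
top {'fx': 443.1091434480661, 'fy': 443.1091434480661, 'cx': 284.56587759592065, 'cy': 206.98164400336913, 'origin': array([0.3078, 0.049 , 1.1528]), 'rotation': array([-0.6756,  0.7304, -0.0743,  0.0675])}
tool [([426.5, 236.5], 0.7), ([438.9, 273.5], 0.7), ([384.7, 245.6], 0.48)] [([452.3, 269.9], 0.61), ([434.9, 230.0], 0.58)]
slot [] [([219.6, 192.9], 0.36)]
star_axis [([230.2, 215.9], 0.83), ([224.1, 183.8], 0.25)] [([218.2, 193.4], 0.94)]
stand [([422.5, 221.2], 0.96)] [([427.1, 216.3], 0.97)]
driver [([427.0, 207.7], 0.72)] [([437.2, 200.3], 0.51)]
drive_wheel [([220.7, 183.0], 0.68)] [([212.1, 188.7], 0.56)]
drum [([219.1, 166.3], 0.76)] [([219.5, 165.7], 0.73)]
mixer [([266.6, 184.1], 0.57)] [([265.0, 180.9], 0.69)]
side {'fx': 411.70950476860605, 'fy': 411.70950476860605, 'cx': 282.73716231137576, 'cy': 211.27005779382694, 'origin': array([-0.0266, -0.723 ,  0.6089]), 'rotation': array([ 0.8156, -0.2734,  0.1551, -0.4858])}
tool [([332.2, 371.7], 0.93), ([314.1, 314.8], 0.82)] [([331.7, 337.5], 0.91), ([317.8, 285.2], 0.81), ([238.0, 173.1], 0.74)]
slot [([251.6, 198.0
[... 186 characters left out ...]
)]
drive_wheel [([273.0, 201.4], 0.51)] [([236.7, 170.9], 0.7), ([268.6, 195.4], 0.63)]
drum [([286.8, 198.0], 0.45)] [([282.9, 194.4], 0.54), ([272.9, 196.9], 0.51)]
mixer [([295.7, 228.1], 0.96)] [([294.5, 222.4], 0.68)]
{'time': 1.7, 'q': array([ 0.9735,  0.5275,  1.4327, -0.    ,  1.1814, -0.1785]), 'joint_velocities': array([-0.0018, -0.001 , -0.0003, -0.0008,  0.0012, -0.0008]), 'joint_torque': array([  0.0004, -44.0012, -17.6978,   0.0634,   0.0504,  -0.    ]), 'position': array([0.2541, 0.571 , 0.2226]), 'tool_rot': array([-0.6917,  0.147 , -0.147 ,  0.6917]), 'ft_force': array([-0.4033,  0.8545, -0.1718]), 'moment': array([0.0063, 0.0561, 0.0227]), 'grip_width': 0.08709353079613112}
```

```bash
sed -i 's/np.array(k\["rotation"\])/R.from_quat(k["rotation"]).as_matrix()/' h.py
python3 - <<'E'
import cv2
t=cv2.imread("pics/top0.png")
cv2.imwrite("pics/top0b.png",cv2.resize(t[90:330,150:510],None,fx=2.2,fy=2.2,interpolation=cv2.INTER_CUBIC))
E
```

```text
(no output)
```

View pics/side0.png

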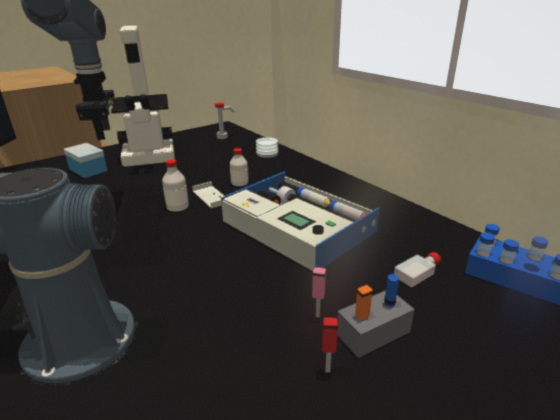

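View pics/top0b.png

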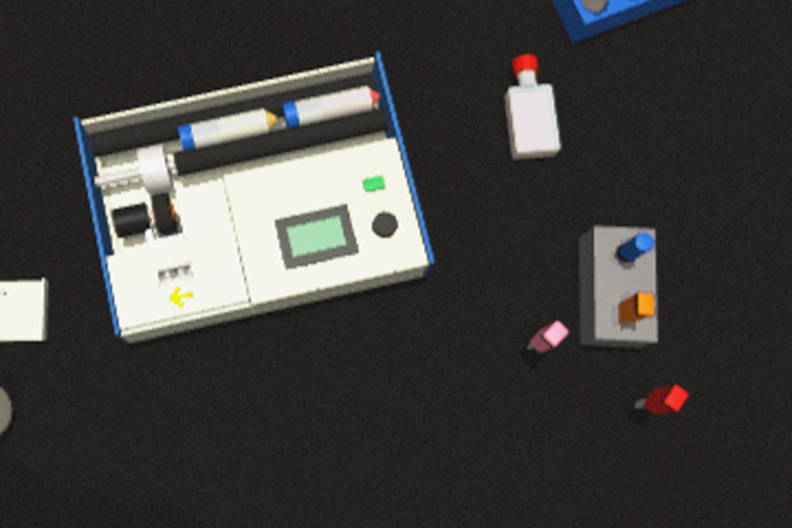

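Run:
```python
from h import *
np.set_printoptions(precision=4,suppress=True)
t=cv2.imread("pics/top0.png"); s=cv2.imread("pics/side0.png")
f=lambda u,v:(150+(u+.5)/2.2-.5,90+(v+.5)/2.2-.5)
P=np.array([atz("top",f(*c),.08) for c in[(77,119),(378,54),(433,263),(120,341)]])
print("mixer",P,P.mean(0)); 
for i in range(4): d=P[(i+1)%4]-P[i]; print(np.linalg.norm(d),np.degrees(np.arctan2(d[1],d[0])))
Q=np.array([atz("top",f(*c),.06) for c in[(593,227),(655,229),(657,345),(595,345)]])
print("stand",Q,Q.mean(0))
for i in range(4): d=Q[(i+1)%4]-Q[i]; print(np.linalg.norm(d),np.degrees(np.arctan2(d[1],d[0])))
print("slot",atz("top",f(174,272),.075),atz("side",(251.6,198),.075))
print("tooltop",atz("top",f(646,305),.126))
a=cv2.resize(t[185:245,200:270],None,fx=8,fy=8,interpolation=cv2.INTER_CUBIC)
b=cv2.resize(t[190:250,405:455],None,fx=8,fy=8,interpolation=cv2.INTER_CUBIC)
b=cv2.convertScaleAbs(b,alpha=1.6)
c=cv2.resize(s[170:230,220:300],None,fx=6,fy=6,interpolation=cv2.INTER_CUBIC)
im=np.zeros((600,780,3),np.uint8); 
im=np.hstack([a[:480,:400],b[:480,:400]]); cv2.imwrite("pics/z1.png",im)
```

```text
mixer [[ 0.709   0.2705  0.08  ]
 [ 0.7619 -0.0842  0.08  ]
 [ 0.5081 -0.1221  0.08  ]
 [ 0.4477  0.2317  0.08  ]] [0.6067 0.074  0.08  ]
0.35856933560397425 -81.51729422225664
0.256544395923442 -171.5052781895628
0.35890746910229815 99.70160853325712
0.26417924197646875 8.438653191294488
stand [[ 0.5396 -0.3136  0.06  ]
 [ 0.5317 -0.3845  0.06  ]
 [ 0.3988 -0.3665  0.06  ]
 [ 0.4042 -0.2969  0.06  ]] [ 0.4686 -0.3403  0.06  ]
0.07134624629922157 -96.34934171837814
0.1341394209326751 172.28380326799987
0.06974772184408552 85.53911307908314
0.13640866269545926 -7.006004913105464
slot [0.5214 0.1688 0.075 ] [0.5272 0.1834 0.075 ]
tooltop [ 0.4366 -0.3362  0.126 ]
```

View pics/z1.png

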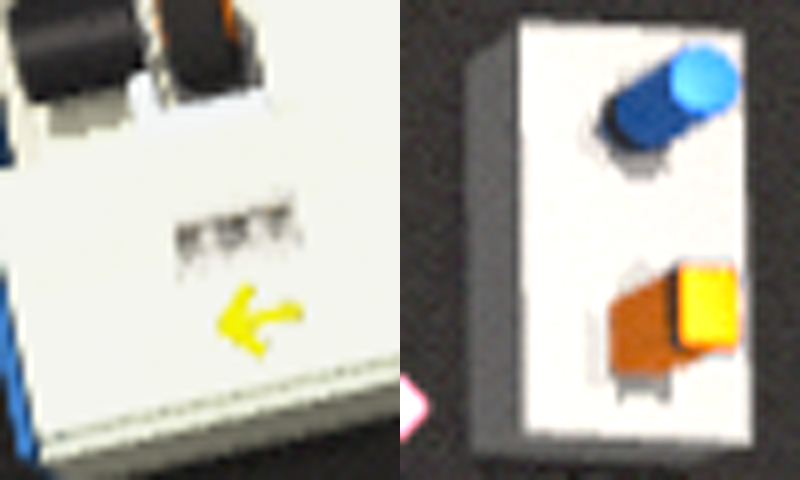

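```bash
cat >> h.py <<'E'
from scipy.optimize import least_squares
def fit(c,px,pts,z,x0):
    px=np.array(px,float);pts=np.array(pts,float)
    def m(v):
        c_,s_=np.cos(v[2]),np.sin(v[2]); return np.array([proj(c,(v[0]+c_*a-s_*b,v[1]+s_*a+c_*b,z)) for a,b in pts])
    r=least_squares(lambda v:(m(v)-px).ravel(),x0); return r.x,np.abs(r.fun).max()
def plan(p,yawdir):
    "row from the measured pose to TCP p, pointing down, jaw axis (tool z) along world angle yawdir (mod pi)"
    o=get_obs(); R0=R.from_quat(o["tool_rot"]); best=None
    for k in(0,np.pi):
        z=np.array([np.cos(yawdir+k),np.sin(yawdir+k),0]); y=np.array([0,0,-1.]); R1=R.from_matrix(np.c_[np.cross(y,z),y,z])
        rv=(R0.inv()*R1).as_rotvec(degrees=True)
        if best is None or np.linalg.norm(rv)<np.linalg.norm(best): best=rv
    return np.round(R0.inv().apply(np.array(p)-o["position"])*1000,1),np.round(best,2)
E
python3 - <<'E'
from h import *
np.set_printoptions(precision=4,suppress=True)
f=lambda u,v:(150+(u+.5)/2.2-.5,90+(v+.5)/2.2-.5)
m,e=fit("top",[f(*c) for c in[(77,119),(378,54),(433,263),(120,341)]],[(.13,.18),(.13,-.18),(-.13,-.18),(-.13,.18)],.08,[.6,.07,.1]);print("mixer",m,np.degrees(m[2]),e)
g=lambda u,v:(405+(u+.5)/8-.5,190+(v+.5)/8-.5)
st,e=fit("top",[g(*c) for c in[(118,22),(345,35),(352,442),(125,435)]],[(.065,.035),(.065,-.035),(-.065,-.035),(-.065,.035)],.06,[.47,-.34,-.1]);print("stand",st,np.degrees(st[2]),e)
c,s=np.cos(st[2]),np.sin(st[2])
for a in(-.034,.034):print("pocket",st[:2]+a*np.array([c,s]))
tp,e=fit("top",[g(*c) for c in[(282,265),(338,265),(338,348),(282,348)]],[(.012,.009),(.012,-.009),(-.012,-.009),(-.012,.009)],.126,[.43,-.33,-.1]);print("tool",tp,np.degrees(tp[2]),e)
h=lambda u,v:(200+(u+.5)/8-.5,185+(v+.5)/8-.5)
sl,e=fit("top",[h(178,228),h(292,203),h(297,240),h(183,265)],[(.006,.018),(.006,-.018),(-.006,-.018),(-.006,.018)],.075,[.52,.17,.15]);print("slot",sl,np.degrees(sl[2]),e)
c,s=np.cos(m[2]),np.sin(m[2]);d=sl[:2]-m[:2];print("slot in mixer",c*d[0]+s*d[1],-s*d[0]+c*d[1])
# side check of orange
im=cv2.imread("pics/side0.png");H=cv2.cvtColor(im,cv2.COLOR_BGR2HSV)
k=cv2.inRange(H,(5,150,120),(20,255,255));k[:,:340]=0;k[:,390:]=0;ys,xs=np.nonzero(k);print("orange side",xs.min(),xs.max(),ys.min(),ys.max(),xs.mean(),ys.mean(), "pred handle centre",proj("side",(tp[0],tp[1],.093)),"pred slot side",proj("side",(sl[0],sl[1],.075)))
o=get_obs();print(R.from_quat(o["tool_rot"]).as_matrix())
print(plan((tp[0],tp[1],.18),st[2]+np.pi/2))
E
```

```text
mixer [0.6066 0.074  0.1552] 8.895066102841671 1.1078964718280702
stand [ 0.4715 -0.3411 -0.1272] -7.286533498344337 0.39223827204591544
pocket [ 0.4378 -0.3368]
pocket [ 0.5053 -0.3454]
tool [ 0.4378 -0.3362 -0.1225] -7.021508676305007 0.49274763564142177
slot [0.5202 0.1678 0.1363] 7.811612698759485 0.17526100451820525
slot in mixer -0.07088536089010142 0.10594355203467429
orange side 358 371 285 293 364.4130434782609 289.07608695652175 pred handle centre [362.9134 302.6247] pred slot side [252.5368 200.6455]
[[ 0.9136  0.      0.4066]
 [-0.4066  0.      0.9136]
 [ 0.     -1.      0.    ]]
(array([ 536.7,   42.5, -754.1]), array([ -0.  , -16.71,   0.  ]))
```

>>> {"fn": "drive_tool", "kwargs": {
  "plan": [
    [416,0,-330,0,-16.7,0,60],
    [416,0,-330,0,-16.7,0,60],
    [416,0,-330,0,-16.7,0,60],
    [416,0,-330,0,-16.7,0,60],
    [416,0,-330,0,-16.7,0,60],
    [416,0,-330,0,-16.7,0,60],
    [416,0,-330,0,-16.7,0,60],
    [416,0,-330,0,-16.7,0,60],
    [416,0,-330,0,-16.7,0,60],
    [416,0,-330,0,-16.7,0,60]
  ]
}}

```text
time: 2.7
position: [0.4853, 0.128, 0.2229]
tool_rot: [-0.706, 0.045, -0.045, 0.706]
ft_force: [0.5, 0.3, 0.5]
grip_width: 0.06
```

Run:
```python
from h import *
print(plan((.4378,-.3365,.20),np.radians(82.8)),get_obs()["position"])
```

```text
(array([  11.9,   22.7, -466.8]), array([-0.02, -0.11,  0.05])) [0.48534906 0.12803198 0.2228899 ]
```

>>> {"fn": "drive_tool", "kwargs": {
  "plan": [
    [12,0,-450,0,0,0,60],
    [12,0,-450,0,0,0,60],
    [12,0,-450,0,0,0,60],
    [12,0,-450,0,0,0,60],
    [12,0,-450,0,0,0,60],
    [12,0,-450,0,0,0,60],
    [12,0,-450,0,0,0,60],
    [12,0,-450,0,0,0,60],
    [12,0,-450,0,0,0,60],
    [12,0,-450,0,0,0,60]
  ]
}}

```text
time: 3.7
position: [0.4395, -0.3254, 0.2231]
tool_rot: [0.708, -0.046, 0.048, -0.703]
ft_force: [0.5, 0.4, -0.2]
grip_width: 0.0599
```

Run:
```python
from h import *
get_obs();camera("top")
print(plan((.4378,-.3365,.081),np.radians(82.8)),get_obs()["position"])
```

```text
(array([  0.6, 141.6, -14.8]), array([ 0.08, -0.38,  0.07])) [ 0.43903089 -0.32156245  0.22256983]
```

>>> {"fn": "drive_tool", "kwargs": {
  "plan": [
    [0.6,0,-14.8,0,-0.4,0,60],
    [0.6,40,-14.8,0,-0.4,0,60],
    [0.6,80,-14.8,0,-0.4,0,60],
    [0.6,120,-14.8,0,-0.4,0,60],
    [0.6,141,-14.8,0,-0.4,0,60],
    [0.6,141,-14.8,0,-0.4,0,60]
  ]
}}

```text
time: 4.35
position: [0.4366, -0.3298, 0.0787]
tool_rot: [-0.704, 0.044, -0.04, 0.708]
ft_force: [-0.1, 0.7, 0.2]
grip_width: 0.0603
```

Run:
```python
from h import *
cv2.imwrite("pics/s1.png",cv2.resize(camera("side")[210:410,250:450],None,fx=3,fy=3,interpolation=cv2.INTER_CUBIC))
print(plan((.4378,-.3365,.081),np.radians(82.8)),get_obs()["position"])
```

```text
(array([ 0.8, -0.5, -5.3]), array([-0.13,  0.42, -0.15])) [ 0.43763331 -0.33111756  0.08051589]
```

View pics/s1.png

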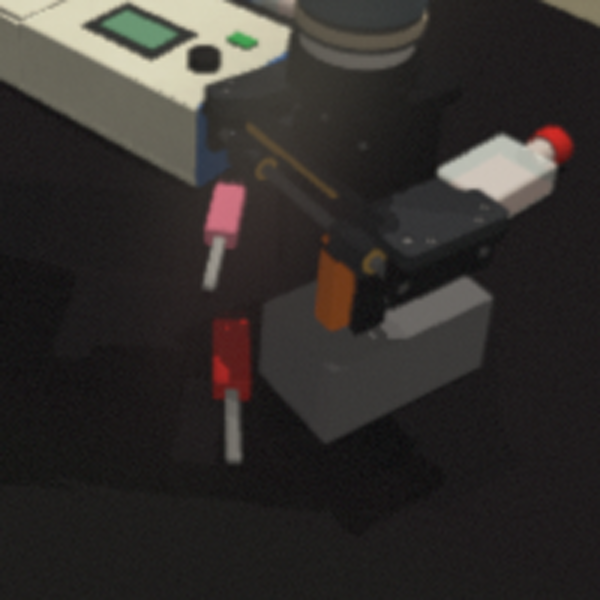

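>>> {"fn": "drive_tool", "kwargs": {
  "plan": [
    [0,0,-5,0,0,0,60],
    [0,0,-5,0,0,0,40],
    [0,0,-5,0,0,0,26],
    [0,0,-5,0,0,0,16],
    [0,0,-5,0,0,0,10],
    [0,0,-5,0,0,0,10],
    [0,0,-5,0,0,0,10]
  ],
  "newtons": 50
}}

```text
time: 5.1
position: [0.4373, -0.3375, 0.0816]
tool_rot: [-0.706, 0.043, -0.043, 0.706]
ft_force: [0.7, 2.6, -0.0]
grip_width: 0.02
```

Run:
```python
from h import *
for i in range(3): camera("top"); o=get_obs(); print(o["position"],o["ft_force"],o["grip_width"])
```

```text
[ 0.43726186 -0.33739746  0.0815487 ] [-0.62910037  0.45559013  2.04910718] 0.017680845625426364
[ 0.43725759 -0.33740676  0.08153894] [-0.00965367  0.58581536  0.60564617] 0.017559835501348563
[ 0.43731306 -0.33741464  0.08157959] [-0.04228201  0.30472398 -0.23671382] 0.017543176156009872
```

>>> {"fn": "drive_tool", "kwargs": {
  "plan": [
    [0,-10,0,0,0,0,10],
    [0,-25,0,0,0,0,10],
    [0,-50,0,0,0,0,10],
    [0,-80,0,0,0,0,10],
    [0,-120,0,0,0,0,10],
    [0,-130,0,0,0,0,10],
    [0,-130,0,0,0,0,10]
  ]
}}

```text
time: 5.95
position: [0.4382, -0.3386, 0.2138]
tool_rot: [0.707, -0.041, 0.044, -0.705]
ft_force: [-0.0, -0.4, -1.1]
grip_width: 0.0174
```

Run:
```python
from h import *
im=camera("side");o=get_obs();print(o["position"],o["ft_force"],o["grip_width"])
print("tip",proj("side",o["position"]-[0,0,.0766]),"handle bottom",proj("side",o["position"]-[0,0,.0216]))
cv2.imwrite("pics/s2.png",cv2.resize(im[180:380,280:480],None,fx=3,fy=3,interpolation=cv2.INTER_CUBIC))
for x in((.4,.1,.21),(.5202,.1678,.21)):print(plan(x,np.radians(98.5)))
```

```text
[ 0.4372544  -0.33751471  0.21189344] [-0.36431365 -0.09464828 -2.13132968] 0.018057716933926552
tip [365.15161158 285.00552964] handle bottom [367.79393909 259.91789744]
(array([-89.5,   1.6, 429.9]), array([  0.04, -15.39,   0.03]))
(array([ 21.7,   1.6, 511.6]), array([  0.04, -15.39,   0.03]))
```

View pics/s2.png

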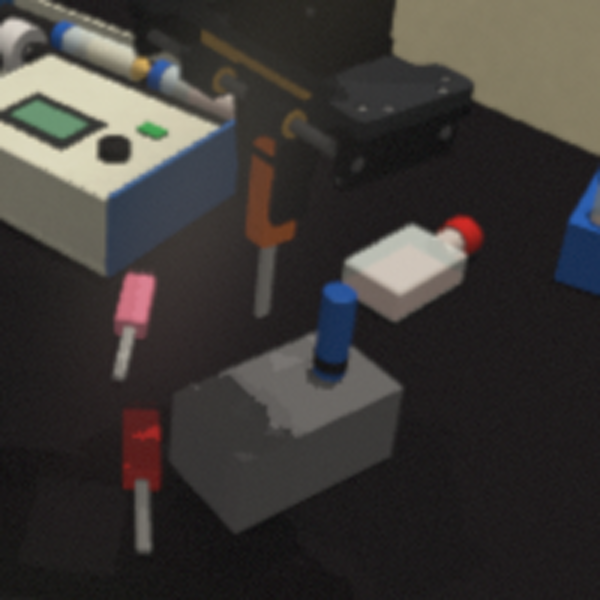

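>>> {"fn": "drive_tool", "kwargs": {
  "plan": [
    [0,-25,10,0,0,0,10],
    [22,-20,511.6,0,-15.4,0,10],
    [22,-20,511.6,0,-15.4,0,10],
    [22,-20,511.6,0,-15.4,0,10],
    [22,-20,511.6,0,-15.4,0,10],
    [22,-20,511.6,0,-15.4,0,10],
    [22,-20,511.6,0,-15.4,0,10],
    [22,-20,511.6,0,-15.4,0,10],
    [22,-20,511.6,0,-15.4,0,10],
    [22,-20,511.6,0,-15.4,0,10]
  ]
}}

```text
time: 7.0
position: [0.5106, 0.1182, 0.2298]
tool_rot: [-0.705, -0.051, 0.054, 0.705]
ft_force: [1.2, -0.4, -0.8]
grip_width: 0.0177
```

>>> {"fn": "drive_tool", "kwargs": {
  "plan": [
    [0,0,50,0,0,0,10],
    [0,0,50,0,0,0,10],
    [0,0,50,0,0,0,10],
    [0,0,50,0,0,0,10]
  ]
}}

```text
time: 7.4
position: [0.504, 0.1648, 0.2307]
tool_rot: [0.705, 0.051, -0.053, -0.705]
ft_force: [0.5, -1.2, -0.8]
grip_width: 0.0176
```

Run:
```python
from h import *
camera("side"); o=get_obs();print(o["position"],o["ft_force"],o["grip_width"],o["time"])
print(plan((.5202,.1678,.170),np.radians(98.5)))
```

```text
[0.50432477 0.16439449 0.23105011] [ 0.3042721   0.07490182 -0.91079913] 0.0178685279347986 7.45
(array([16.3, 61. ,  1.1]), array([ 0.02, -0.09, -0.13]))
```

>>> {"fn": "drive_tool", "kwargs": {
  "plan": [
    [16.3,0,1.1,0,0,0,10],
    [16.3,30,1.1,0,0,0,10],
    [16.3,61,1.1,0,0,0,10],
    [16.3,61,1.1,0,0,0,10],
    [16.3,61,1.1,0,0,0,10],
    [16.3,61,1.1,0,0,0,10]
  ]
}}

```text
time: 8.05
position: [0.522, 0.1685, 0.1724]
tool_rot: [-0.705, -0.053, 0.051, 0.705]
ft_force: [0.1, 0.5, -0.5]
grip_width: 0.0176
```

Run:
```python
from h import *
s=camera("side");t=camera("top");o=get_obs();print(o["position"],o["ft_force"],o["time"])
p=o["position"]
print("tip side",proj("side",p-[0,0,.0766]),"slot side",proj("side",(.5202,.1678,.075)),"tip on deck",proj("side",(p[0],p[1],.075)))
for q in((1,0),(0,1)):
  c,s_=np.cos(.148),np.sin(.148); print("px per mm x/y",(proj("side",p-[0,0,.0766]+np.array([c,s_,0])*.001*q[0]+np.array([-s_,c,0])*.001*q[1])-proj("side",p-[0,0,.0766])))
a=cv2.resize(s[160:230,210:310],None,fx=7.9,fy=7.9,interpolation=cv2.INTER_CUBIC)
cv2.imwrite("pics/s3.png",a)
```

```text
[0.52190841 0.16892236 0.17267089] [ 0.06202102  0.5305781  -0.12293067] 8.15
tip side [252.45364107 193.6858462 ] slot side [252.51934394 200.64294681] tip on deck [252.80905913 200.33171111]
px per mm x/y [ 0.26603889 -0.11387602]
px per mm x/y [-0.23466984 -0.10773384]
```

View pics/s3.png

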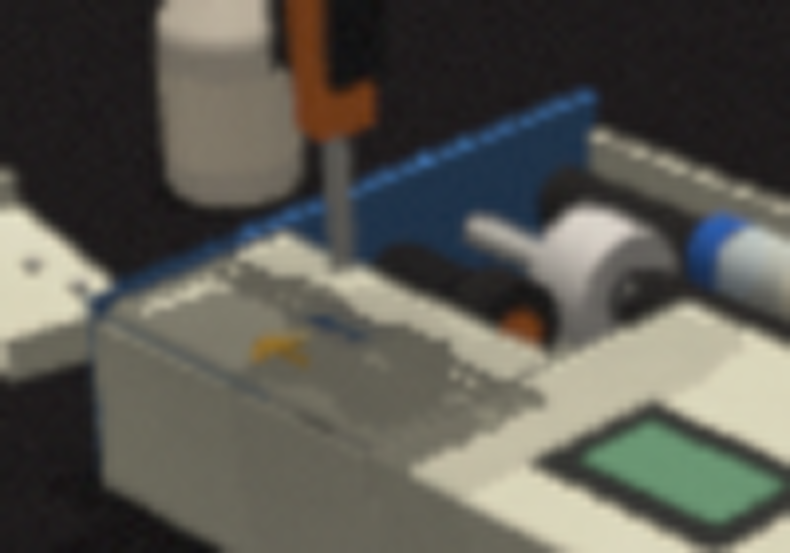

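Run:
```python
from h import *
t=cv2.cvtColor(cv2.imread("pics/top0.png"),cv2.COLOR_BGR2GRAY).astype(np.float32)
c,s=np.cos(.150),np.sin(.150)
for x in range(-10,11,2):
    v=[]
    for y in range(-24,25,2):
        q=proj("top",(.5202+(c*x-s*y)/1000,.1678+(s*x+c*y)/1000,.072)); v.append(int(cv2.remap(t,np.float32([[q[0]]]),np.float32([[q[1]]]),cv2.INTER_CUBIC)[0,0]))
    print(x,v)
```

```text
-10 [244, 243, 243, 242, 243, 241, 236, 241, 241, 242, 243, 243, 243, 243, 241, 241, 243, 243, 238, 237, 241, 244, 232, 237, 244]
-8 [244, 244, 241, 229, 237, 237, 232, 239, 236, 238, 240, 240, 240, 243, 235, 235, 241, 240, 233, 233, 238, 237, 221, 236, 246]
-6 [244, 246, 236, 212, 228, 235, 232, 234, 234, 234, 233, 237, 239, 233, 217, 225, 239, 237, 232, 234, 224, 222, 227, 241, 245]
-4 [244, 246, 230, 207, 217, 222, 206, 211, 230, 227, 218, 220, 213, 195, 187, 209, 229, 227, 219, 223, 195, 196, 228, 244, 244]
-2 [244, 244, 234, 217, 211, 201, 168, 183, 220, 219, 210, 183, 165, 149, 156, 179, 213, 217, 196, 186, 176, 177, 218, 247, 244]
0 [243, 244, 242, 227, 202, 178, 157, 174, 210, 224, 208, 145, 144, 159, 159, 168, 209, 222, 194, 163, 158, 151, 207, 250, 244]
2 [243, 244, 246, 220, 181, 153, 140, 164, 198, 223, 201, 134, 118, 137, 149, 165, 215, 228, 176, 130, 129, 127, 206, 249, 244]
4 [243, 245, 240, 203, 141, 107, 117, 152, 178, 199, 163, 96, 90, 119, 126, 145, 192, 195, 148, 114, 110, 125, 212, 245, 245]
6 [244, 245, 237, 208, 159, 145, 150, 160, 163, 164, 165, 139, 130, 150, 142, 153, 183, 183, 155, 147, 138, 156, 230, 243, 245]
8 [243, 246, 232, 211, 203, 212, 215, 211, 205, 193, 214, 222, 211, 213, 199, 196, 207, 217, 209, 205, 197, 207, 243, 243, 244]
10 [242, 245, 233, 225, 231, 229, 233, 235, 236, 235, 239, 237, 235, 239, 237, 236, 239, 238, 236, 239, 237, 237, 242, 244, 244]
```

>>> {"fn": "drive_tool", "kwargs": {
  "plan": [
    [-3,0,0,0,0,0,10],
    [-3,8,0,0,0,0,10],
    [-3,12,0,0,0,0,10],
    [-3,12,0,0,0,0,10],
    [-3,12,0,0,0,0,10],
    [-3,12,0,0,0,0,10]
  ]
}}

```text
time: 8.75
position: [0.5179, 0.1688, 0.159]
tool_rot: [0.705, 0.053, -0.052, -0.705]
ft_force: [0.0, 0.0, -0.9]
grip_width: 0.0178
```

```bash
cat >> h.py <<'E'
def where(n=2):
    for _ in range(n): s=camera("side")
    o=get_obs(); d=o["position"]-[.5202,.1678,0]; c,s_=np.cos(.150),np.sin(.150)
    F=o["ft_force"]
    print("t %.2f x %.1f y %.1f tipz %.1f"%(o["time"],1000*(c*d[0]+s_*d[1]),1000*(-s_*d[0]+c*d[1]),1000*d[2]-76.6),"F mixer axes",np.round([c*F[0]+s_*F[1],-s_*F[0]+c*F[1],F[2]],1),"plan0",plan((.5202,.1678,.1516),np.pi/2+.15)); return s
E
python3 - <<'E'
from h import *
where(2)
E
```

```text
t 8.85 x -2.2 y 1.3 tipz 82.5 F mixer axes [-0.1  0.3 -1. ] plan0 (array([ 2.2,  7.5, -1.3]), array([ 0.  , -0.09,  0.01]))
```

>>> {"fn": "drive_tool", "kwargs": {
  "plan": [
    [0,4,0,0,0,0,10],
    [0,7,0,0,0,0,10],
    [0,8,0,0,0,0,10],
    [0,9,0,0,0,0,10],
    [0,9.5,0,0,0,0,10],
    [0,9.5,0,0,0,0,10]
  ]
}}

```text
time: 9.45
position: [0.5177, 0.1687, 0.1495]
tool_rot: [0.705, 0.052, -0.053, -0.705]
ft_force: [-0.1, 0.2, -2.2]
grip_width: 0.018
```

Run:
```python
from h import *
s=where(2)
cv2.imwrite("pics/s4.png",cv2.resize(s[170:220,220:290],None,fx=11,fy=11,interpolation=cv2.INTER_CUBIC))
```

```text
t 9.55 x -2.3 y 1.3 tipz 73.0 F mixer axes [-0.2 -0.4 -1.9] plan0 (array([ 2.3, -2. , -1.3]), array([-0.  , -0.09, -0.  ]))
```

View pics/s4.png

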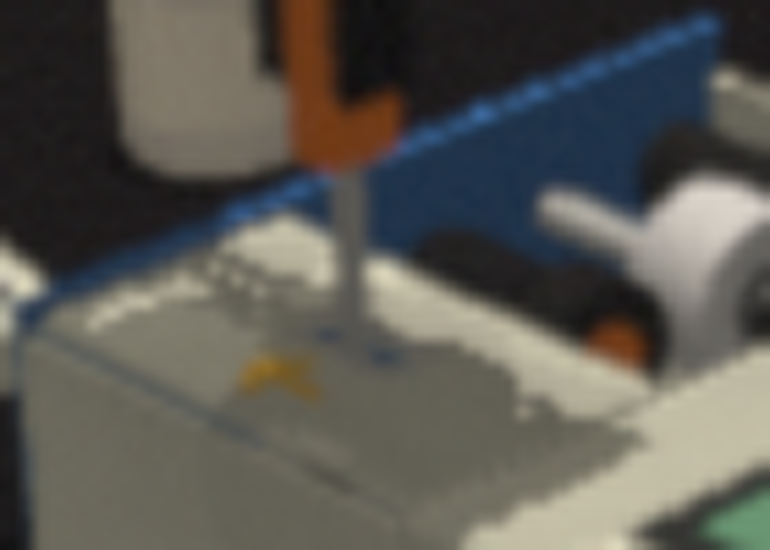

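>>> {"fn": "drive_tool", "kwargs": {
  "plan": [
    [0,1,0,0,0,0,10],
    [0,2,0,0,0,0,10],
    [0,3,0,0,0,0,10],
    [0,4,0,0,0,0,10],
    [0,5,0,0,0,0,10],
    [0,5,0,0,0,0,10]
  ]
}}

```text
time: 10.15
position: [0.5177, 0.1687, 0.1444]
tool_rot: [0.705, 0.052, -0.053, -0.705]
ft_force: [-0.5, -0.3, -1.4]
grip_width: 0.0179
```

Run:
```python
from h import *
where(2)
```

```text
t 10.25 x -2.3 y 1.3 tipz 67.9 F mixer axes [-0.3 -0.4 -2.1] plan0 (array([ 2.3, -7.1, -1.3]), array([-0.  , -0.09, -0.01]))
```

>>> {"fn": "drive_tool", "kwargs": {
  "plan": [
    [0,1,0,0,0,0,10],
    [0,2,0,0,0,0,10],
    [0,3,0,0,0,0,10],
    [0,3,0,0,0,0,10],
    [0,3,0,0,0,0,10]
  ]
}}

```text
time: 10.75
position: [0.5177, 0.1687, 0.1415]
tool_rot: [0.705, 0.052, -0.052, -0.705]
ft_force: [-1.0, -0.5, -1.0]
grip_width: 0.0176
```

Run:
```python
from h import *
where(1)
```

```text
t 10.80 x -2.3 y 1.3 tipz 64.9 F mixer axes [ 0.5 -0.1 -1.9] plan0 (array([  2.3, -10.1,  -1.3]), array([-0.  , -0.09, -0.01]))
```

>>> {"fn": "drive_tool", "kwargs": {
  "plan": [
    [0,1,0,0,0,0,10],
    [0,2,0,0,0,0,10],
    [0,3,0,0,0,0,10],
    [0,4,0,0,0,0,10],
    [0,4,0,0,0,0,10]
  ]
}}

```text
time: 11.3
position: [0.5176, 0.1687, 0.1374]
tool_rot: [-0.705, -0.052, 0.053, 0.705]
ft_force: [-0.8, 0.5, -2.0]
grip_width: 0.0177
```

Run:
```python
from h import *
where(1)
```

```text
t 11.35 x -2.4 y 1.3 tipz 60.9 F mixer axes [-0.4  0.4 -1.8] plan0 (array([  2.4, -14.1,  -1.3]), array([-0.  , -0.09, -0.02]))
```

>>> {"fn": "drive_tool", "kwargs": {
  "plan": [
    [0,0,1,0,0,0,10],
    [0,0,2,0,0,0,10],
    [0,0,3,0,0,0,10],
    [0,0,4,0,0,0,10],
    [0,0,5,0,0,0,10],
    [0,0,5,0,0,0,10]
  ]
}}

```text
time: 11.95
position: [0.5172, 0.1723, 0.1375]
tool_rot: [0.706, 0.053, -0.053, -0.704]
ft_force: [0.6, -5.9, -2.6]
grip_width: 0.0175
```

Run:
```python
from h import *
where(1)
```

```text
t 12.00 x -2.2 y 4.9 tipz 60.9 F mixer axes [-1.2 -5.4 -2.3] plan0 (array([  2.2, -14.1,  -4.9]), array([ 0.17, -0.01, -0.01]))
```

>>> {"fn": "drive_tool", "kwargs": {
  "plan": [
    [0,0,1,0,0,0,10],
    [0,0,2,0,0,0,10],
    [0,0,3,0,0,0,10],
    [0,0,4,0,0,0,10],
    [0,0,5,0,0,0,10],
    [0,0,5,0,0,0,10]
  ]
}}

```text
time: 12.6
position: [0.5169, 0.1747, 0.1373]
tool_rot: [0.708, 0.054, -0.054, -0.702]
ft_force: [2.2, -12.0, -3.8]
grip_width: 0.0175
```

Run:
```python
from h import *
where(1)
```

```text
t 12.65 x -2.2 y 7.4 tipz 60.6 F mixer axes [  0.4 -11.3  -4.2] plan0 (array([  2.2, -14.3,  -7.5]), array([ 0.44,  0.1 , -0.04]))
```

>>> {"fn": "drive_tool", "kwargs": {
  "plan": [
    [0,0,0.7,0,0,0,10],
    [0,0,1.4,0,0,0,10],
    [0,0,2.1,0,0,0,10]
  ]
}}

```text
time: 12.95
position: [0.5163, 0.1786, 0.1374]
tool_rot: [0.706, 0.053, -0.053, -0.704]
ft_force: [1.2, -5.8, -1.7]
grip_width: 0.0175
```

Run:
```python
from h import *
s=where(1)
cv2.imwrite("pics/s5.png",cv2.resize(s[170:220,220:290],None,fx=11,fy=11,interpolation=cv2.INTER_CUBIC))
```

```text
t 13.00 x -2.2 y 12.0 tipz 60.9 F mixer axes [-0.9 -3.3 -1.9] plan0 (array([  2.2, -14.1, -12. ]), array([ 0.13, -0.07, -0.01]))
```

View pics/s5.png

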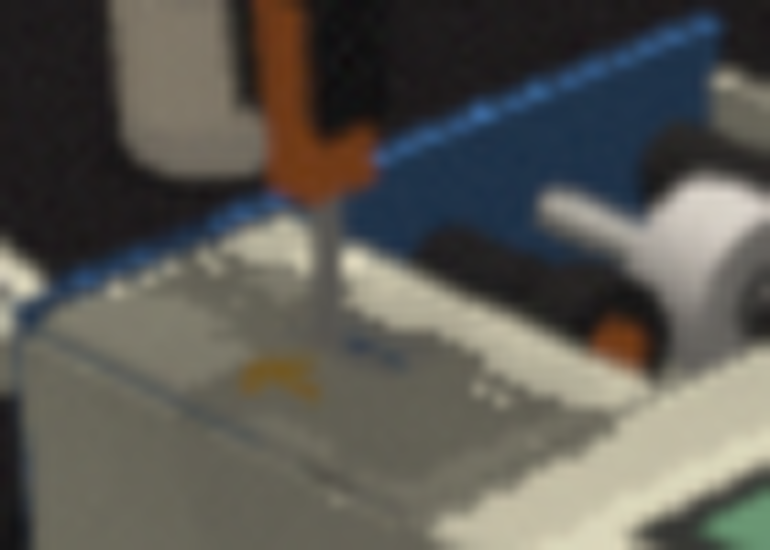

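>>> {"fn": "drive_tool", "kwargs": {
  "plan": [
    [0,-3,0,0,0,0,10],
    [0,-7,0,0,0,0,10],
    [0,-12,0,0,0,0,10],
    [0,-12,0,0,0,0,10],
    [0,-12,-6,0,0,0,10],
    [0,-12,-12.1,0,0,0,10],
    [0,-12,-12.1,0,0,0,10],
    [0,-12,-12.1,0,0,0,10]
  ]
}}

```text
time: 13.8
position: [0.5177, 0.1684, 0.1494]
tool_rot: [-0.705, -0.052, 0.052, 0.705]
ft_force: [-1.1, -0.1, -1.3]
grip_width: 0.0177
```

Run:
```python
from h import *
where(2); cv2.imwrite("pics/t1.png",camera("top"))
```

```text
t 13.90 x -2.4 y 1.2 tipz 72.8 F mixer axes [ 0.9 -0.6 -1. ] plan0 (array([ 2.4, -2.2, -1.2]), array([-0.01, -0.11, -0.02]))
```

>>> {"fn": "drive_tool", "kwargs": {
  "plan": [
    [0,2,0,0,0,0,10],
    [0,4,0,0,0,0,10],
    [0,5,0,0,0,0,10],
    [0,6.5,0,0,0,0,10],
    [0,6.5,0,0,0,0,10]
  ]
}}

```text
time: 14.45
position: [0.5178, 0.1689, 0.1442]
tool_rot: [-0.705, -0.053, 0.052, 0.705]
ft_force: [-2.1, -0.2, 7.7]
grip_width: 0.0178
```

>>> {"fn": "drive_tool", "kwargs": {
  "plan": [
    [0,-4,0,0,0,0,10],
    [0,-4,0,0,0,0,10],
    [0,-4,0,0,0,0,10]
  ]
}}

```text
time: 14.75
position: [0.5177, 0.1687, 0.1469]
tool_rot: [0.705, 0.052, -0.052, -0.705]
ft_force: [0.0, -0.5, -1.6]
grip_width: 0.0179
```

Run:
```python
from h import *
s=where(2);t=camera("top")
r=lambda a:cv2.resize(a[165:215,200:250],None,fx=7.8,fy=7.8,interpolation=cv2.INTER_CUBIC)
r2=lambda a:cv2.resize(a[180:220,255:305],None,fx=7.8,fy=4,interpolation=cv2.INTER_CUBIC)
s0=cv2.imread("pics/side0.png");t0=cv2.imread("pics/top0.png")
cv2.imwrite("pics/w1.png",np.vstack([np.hstack([r(t0),r(t)]),np.hstack([r2(s0),r2(s)])]))
```

```text
t 14.85 x -2.4 y 1.3 tipz 70.2 F mixer axes [ 1.3 -0.2 -1.2] plan0 (array([ 2.4, -4.8, -1.3]), array([-0.  , -0.1 , -0.02]))
```

View pics/w1.png

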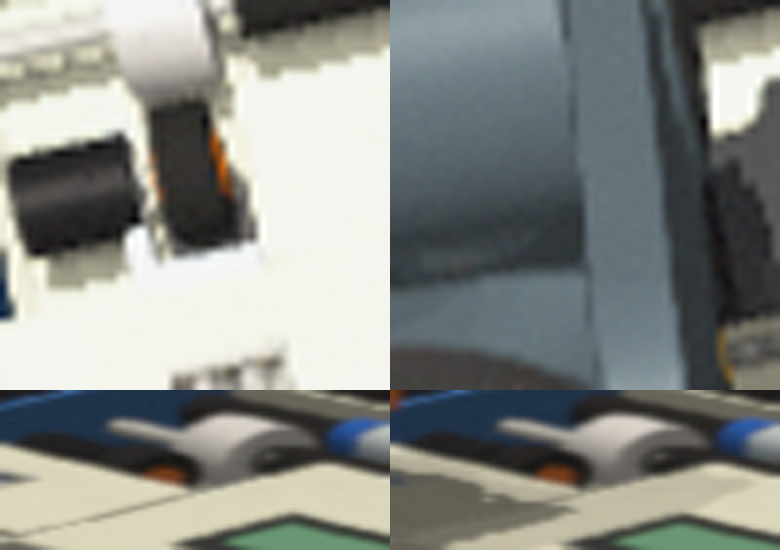

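```bash
cat >> h.py <<'E'
def hub(im):
    a=im[190:212,262:286].astype(float); w=np.clip(a[...,2]-a[...,0]-25,0,None); n=a[...,2]
    ys,xs=np.mgrid[0:a.shape[0],0:a.shape[1]]; return np.round([ (w*xs).sum()/w.sum()+262,(w*ys).sum()/w.sum()+190,w.sum()],2)
E
python3 - <<'E'
from h import *
s0=cv2.imread("pics/side0.png");print(hub(s0))
S=[camera("side") for _ in range(4)]
for s in S:print(hub(s))
print(s0[196:206,268:282,2]);print(np.mean(S,0)[196:206,268:282,2].astype(int))
m=.15; print((proj("side",(.55+np.cos(m)*.0015,.15+np.sin(m)*.0015,.05))-proj("side",(.55,.15,.05))))
E
```

```text
[ 273.16  204.14 2025.  ]
[ 276.16  202.25 1213.  ]
[ 276.2   202.27 1219.  ]
[ 276.19  202.23 1212.  ]
[ 276.22  202.23 1199.  ]
[[ 38  40  41  43  41  39  36  31  27  34  54  92 126 140]
 [ 39  39  39  41  36  32  25  23  26  24  29  50 102 126]
 [ 57  44  39  37  32  26  29  35  37  29  25  32  71 109]
 [119  83  56  37  30  33  54  69  70  56  35  31  60  97]
 [192 156 119  80  52  59  88 105 109  89  55  31  50  90]
 [217 214 191 154 120 115 115 115 113 109  74  39  51  87]
 [218 220 218 215 195 180 162 141 130 116  76  41  63  92]
 [219 220 219 219 218 217 215 193 173 149  98  59  87 111]
 [218 218 219 219 220 220 220 218 216 202 159 110 121 137]
 [218 217 219 219 220 220 221 220 219 213 201 161 161 178]]
[[ 35  37  37  38  38  36  33  27  26  29  44  77 119 139]
 [ 36  36  35  36  36  31  26  27  25  25  26  43  89 122]
 [ 49  38  35  34  30  26  32  48  42  36  29  31  64 107]
 [105  73  51  36  28  30  56  83  79  72  47  29  50  95]
 [169 137 105  71  46  49  91 107 109 106  71  37  43  88]
 [192 188 169 137 106  93 115 117 114 111  82  46  48  86]
 [190 192 193 189 170 153 145 134 124 114  82  47  57  90]
 [180 182 189 192 191 191 189 173 156 138  94  56  86 110]
 [175 177 180 181 182 190 192 191 188 178 141  98 118 133]
 [159 162 173 179 180 182 182 182 182 184 178 146 152 163]]
[ 0.38060946 -0.17867847]
```

>>> {"fn": "drive_tool", "kwargs": {
  "plan": [
    [0,0,2.5,0,0,0,10],
    [0,1,2.5,0,0,0,10],
    [0,2,2.5,0,0,0,10],
    [0,3,2.5,0,0,0,10],
    [0,4,2.5,0,0,0,10],
    [0,4,2.5,0,0,0,10]
  ]
}}

```text
time: 15.7
position: [0.5174, 0.1713, 0.1442]
tool_rot: [-0.705, -0.053, 0.052, 0.705]
ft_force: [-1.9, -0.3, 7.4]
grip_width: 0.0176
```

Run:
```python
from h import *
where(2)
```

```text
t 15.80 x -2.2 y 3.9 tipz 67.7 F mixer axes [-1.9  0.5  7.3] plan0 (array([ 2.2, -7.3, -3.9]), array([-0.01, -0.09,  0.03]))
```

>>> {"fn": "drive_tool", "kwargs": {
  "plan": [
    [0,-4,0,0,0,0,10],
    [0,-4,-4,0,0,0,10],
    [0,-4,-5.5,0,0,0,10],
    [0,-3,-5.5,0,0,0,10],
    [0,-2,-5.5,0,0,0,10],
    [0,-1,-5.5,0,0,0,10],
    [0,0,-5.5,0,0,0,10],
    [0,0,-5.5,0,0,0,10]
  ]
}}

```text
time: 16.6
position: [0.5181, 0.1658, 0.1428]
tool_rot: [-0.705, -0.052, 0.053, 0.705]
ft_force: [0.8, -0.2, -1.0]
grip_width: 0.018
```

Run:
```python
from h import *
where(2)
```

```text
t 16.70 x -2.4 y -1.7 tipz 66.4 F mixer axes [ 0.2  0.2 -1.3] plan0 (array([ 2.4, -8.6,  1.7]), array([-0.  , -0.09, -0.01]))
```

>>> {"fn": "drive_tool", "kwargs": {
  "plan": [
    [0,0,-1,0,0,0,10],
    [0,1,-1,0,0,0,10],
    [0,2,-1,0,0,0,10],
    [0,3,-1,0,0,0,10],
    [0,4,-1,0,0,0,10],
    [0,5,-1,0,0,0,10],
    [0,5,-1,0,0,0,10]
  ]
}}

```text
time: 17.4
position: [0.5183, 0.1648, 0.1379]
tool_rot: [-0.705, -0.052, 0.053, 0.705]
ft_force: [-0.0, 0.5, -1.4]
grip_width: 0.0176
```

Run:
```python
from h import *
where(2)
```

```text
t 17.50 x -2.3 y -2.7 tipz 61.4 F mixer axes [-0.9  0.3 -1.4] plan0 (array([  2.3, -13.6,   2.7]), array([-0.  , -0.09, -0.01]))
```

>>> {"fn": "drive_tool", "kwargs": {
  "plan": [
    [0,0,1.5,0,0,0,10],
    [0,0,3,0,0,0,10],
    [0,0,4,0,0,0,10],
    [0,0,5,0,0,0,10],
    [0,0,6,0,0,0,10],
    [0,0,7,0,0,0,10],
    [0,0,8,0,0,0,10],
    [0,0,8,0,0,0,10]
  ]
}}

```text
time: 18.3
position: [0.5173, 0.1718, 0.138]
tool_rot: [0.706, 0.053, -0.053, -0.704]
ft_force: [0.7, -4.3, -1.5]
grip_width: 0.018
```

>>> {"fn": "drive_tool", "kwargs": {
  "plan": [
    [0,0,1,0,0,0,10],
    [0,0,2,0,0,0,10],
    [0,0,2,0,0,0,10]
  ]
}}

```text
time: 18.6
position: [0.5172, 0.1727, 0.138]
tool_rot: [0.707, 0.053, -0.053, -0.704]
ft_force: [1.0, -8.4, -2.4]
grip_width: 0.0179
```

Run:
```python
from h import *
where(1)
```

```text
t 18.65 x -2.3 y 5.3 tipz 61.3 F mixer axes [ 0.2 -8.  -2.1] plan0 (array([  2.3, -13.6,  -5.4]), array([ 0.22,  0.  , -0.02]))
```

>>> {"fn": "drive_tool", "kwargs": {
  "plan": [
    [0,0,1,0,0,0,10],
    [0,0,2,0,0,0,10],
    [0,0,3,0,0,0,10],
    [0,0,3,0,0,0,10]
  ]
}}

```text
time: 19.05
position: [0.517, 0.174, 0.1379]
tool_rot: [0.708, 0.054, -0.054, -0.702]
ft_force: [2.0, -12.4, -2.1]
grip_width: 0.0177
```

>>> {"fn": "drive_tool", "kwargs": {
  "plan": [
    [0,0,0.7,0,0,0,10],
    [0,0,1.4,0,0,0,10],
    [0,0,2,0,0,0,10],
    [0,0,2,0,0,0,10]
  ]
}}

```text
time: 19.45
position: [0.5165, 0.1773, 0.1379]
tool_rot: [0.707, 0.053, -0.053, -0.704]
ft_force: [1.2, -7.4, -2.6]
grip_width: 0.0177
```

Run:
```python
from h import *
where(1)
```

```text
t 19.50 x -2.3 y 10.3 tipz 61.3 F mixer axes [-0.2 -6.7 -2.1] plan0 (array([  2.3, -13.7, -10.3]), array([ 0.19, -0.04, -0.03]))
```

>>> {"fn": "drive_tool", "kwargs": {
  "plan": [
    [0,0,-1.5,0,0,0,10],
    [0,0,-3,0,0,0,10],
    [0,-5,-3,0,0,0,10],
    [0,-10,-3,0,0,0,10],
    [0,-10,-3,0,0,0,10],
    [0,-10,-10,0,0,0,10],
    [0,-10,-14,0,0,0,10],
    [0,-10,-14,0,0,0,10]
  ]
}}

```text
time: 20.3
position: [0.5182, 0.1652, 0.148]
tool_rot: [-0.705, -0.052, 0.052, 0.705]
ft_force: [-0.2, -1.0, -2.1]
grip_width: 0.0177
```

Run:
```python
from h import *
S=[camera("side") for _ in range(3)];where(1)
np.save("s2.npy",np.mean(S,0)); print(np.mean(S,0)[196:206,268:282,2].astype(int))
```

```text
t 20.50 x -2.4 y -1.8 tipz 71.3 F mixer axes [ 0.4 -0.2 -1.1] plan0 (array([ 2.4, -3.7,  1.8]), array([-0.01, -0.1 , -0.02]))
[[ 36  38  37  37  39  37  32  27  26  26  36  66 114 137]
 [ 37  37  37  35  35  31  26  25  27  26  24  34  74 119]
 [ 51  41  36  35  31  28  29  43  45  40  30  26  47 104]
 [105  74  50  37  29  30  51  82  84  75  54  34  41  91]
 [169 137 105  71  46  48  86 116 114 107  84  49  39  80]
 [193 188 169 137 106  92 115 118 115 111  93  55  41  82]
 [191 192 193 190 171 153 145 134 124 115  91  53  46  88]
 [180 182 189 192 191 192 190 173 157 138  94  53  68 105]
 [175 177 180 182 183 189 192 191 188 177 140  95 106 130]
 [159 161 174 179 180 182 182 181 182 182 179 145 151 163]]
```

>>> {"fn": "drive_tool", "kwargs": {
  "plan": [
    [0,2,-1,0,0,0,10],
    [0,3.5,-1,0,0,0,10],
    [0,5,-1,0,0,0,10],
    [0,5,-1,0,0,0,10]
  ]
}}

```text
time: 20.9
position: [0.5185, 0.1647, 0.1439]
tool_rot: [0.705, 0.053, -0.052, -0.705]
ft_force: [-2.0, -1.3, 6.4]
grip_width: 0.0177
```

>>> {"fn": "drive_tool", "kwargs": {
  "plan": [
    [0,-3,0,0,0,0,10],
    [0,-3,-2.5,0,0,0,10],
    [0,-2,-2.5,0,0,0,10],
    [0,-1,-2.5,0,0,0,10],
    [0,0,-2.5,0,0,0,10],
    [0,0.5,-2.5,0,0,0,10],
    [0,0.5,-2.5,0,0,0,10]
  ]
}}

```text
time: 21.6
position: [0.5186, 0.1623, 0.1424]
tool_rot: [-0.705, -0.052, 0.053, 0.705]
ft_force: [0.4, -0.2, -0.2]
grip_width: 0.0178
```

Run:
```python
from h import *
where(1)
```

```text
t 21.65 x -2.4 y -5.2 tipz 65.8 F mixer axes [ 0.4 -0.6 -1.7] plan0 (array([ 2.4, -9.2,  5.2]), array([-0.  , -0.09, -0.02]))
```

>>> {"fn": "drive_tool", "kwargs": {
  "plan": [
    [0,0,-1,0,0,0,10],
    [0,1,-1,0,0,0,10],
    [0,2,-1,0,0,0,10],
    [0,3,-1,0,0,0,10],
    [0,4,-1,0,0,0,10],
    [0,4.5,-1,0,0,0,10],
    [0,4.5,-1,0,0,0,10]
  ]
}}

```text
time: 22.35
position: [0.5188, 0.1613, 0.138]
tool_rot: [0.705, 0.052, -0.053, -0.705]
ft_force: [0.3, 0.7, -0.7]
grip_width: 0.0175
```

>>> {"fn": "drive_tool", "kwargs": {
  "plan": [
    [0,0,1.5,0,0,0,10],
    [0,0,3,0,0,0,10],
    [0,0,4,0,0,0,10],
    [0,0,5,0,0,0,10],
    [0,0,6,0,0,0,10],
    [0,0,6,0,0,0,10]
  ]
}}

```text
time: 22.95
position: [0.518, 0.1674, 0.1383]
tool_rot: [-0.705, -0.052, 0.052, 0.705]
ft_force: [0.0, -2.1, 0.1]
grip_width: 0.0177
```

Run:
```python
from h import *
where(1)
```

```text
t 23.00 x -2.2 y 0.1 tipz 61.6 F mixer axes [-0.4 -0.7  0.2] plan0 (array([  2.2, -13.4,  -0.1]), array([-0.05, -0.12,  0.02]))
```

>>> {"fn": "drive_tool", "kwargs": {
  "plan": [
    [0,0,1,0,0,0,10],
    [0,0,2,0,0,0,10],
    [0,0,3,0,0,0,10],
    [0,0,4,0,0,0,10],
    [0,0,4,0,0,0,10]
  ]
}}

```text
time: 23.5
position: [0.5173, 0.1711, 0.1379]
tool_rot: [0.705, 0.053, -0.053, -0.705]
ft_force: [0.6, -2.6, -2.4]
grip_width: 0.0174
```

Run:
```python
from h import *
s=where(1)
cv2.imwrite("pics/s6.png",cv2.resize(s[160:215,220:290],None,fx=10,fy=10,interpolation=cv2.INTER_CUBIC))
```

```text
t 23.55 x -2.4 y 3.7 tipz 61.3 F mixer axes [-0.2 -1.3 -1.6] plan0 (array([  2.4, -13.7,  -3.7]), array([ 0.02, -0.07, -0.02]))
```

View pics/s6.png

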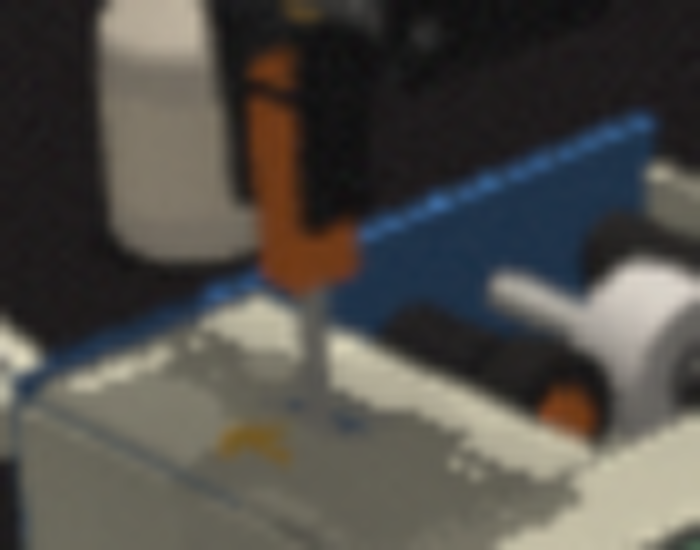

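>>> {"fn": "drive_tool", "kwargs": {
  "plan": [
    [0,0,1,0,0,0,10],
    [0,0,2,0,0,0,10],
    [0,0,3,0,0,0,10],
    [0,0,4,0,0,0,10],
    [0,0,4,0,0,0,10]
  ]
}}

```text
time: 24.05
position: [0.5171, 0.1728, 0.1378]
tool_rot: [0.707, 0.053, -0.053, -0.703]
ft_force: [1.6, -8.8, -3.4]
grip_width: 0.018
```

Run:
```python
from h import *
s=where(1);print(s[196:206,276:282,2])
```

```text
t 24.10 x -2.4 y 5.5 tipz 61.2 F mixer axes [ 0.1 -8.5 -2.7] plan0 (array([  2.4, -13.8,  -5.5]), array([ 0.27,  0.03, -0.04]))
[[ 25  25  29  49  96 133]
 [ 29  28  27  29  60 112]
 [ 50  61  43  27  40  85]
 [ 90  98  71  39  36  71]
 [114 110  89  54  38  73]
 [115 113 106  67  40  71]
 [124 118 107  67  45  80]
 [157 140 108  66  70 105]
 [189 178 146  99 101 128]
 [184 186 180 144 143 160]]
```

>>> {"fn": "drive_tool", "kwargs": {
  "plan": [
    [0,0,-2,0,0,0,10],
    [0,0,-5,0,0,0,10],
    [0,0,-5,0,0,0,10]
  ]
}}

```text
time: 24.4
position: [0.5175, 0.1706, 0.1381]
tool_rot: [-0.705, -0.052, 0.052, 0.706]
ft_force: [-0.9, -0.7, -1.4]
grip_width: 0.0182
```

```bash
cat >> h.py <<'E'
from scipy.ndimage import shift
def disp(im,ref,d=(.38,-.18)):
    "wheel displacement in teeth between ref and im (red channel, hub/tyre patch)"
    A=im[185:215,260:295,2].astype(float);B=ref[185:215,260:295,2].astype(float)
    best=[]
    for g in(.86,1.0):
        f=lambda k:((shift(B,(d[1]*k,d[0]*k),order=3)-A)[11:16,14:20]).ravel()
        r=least_squares(lambda k:f(k[0]),[1.]); best.append((round(float(r.x[0]),2),round(float(np.abs(r.fun).mean()),1)))
    return best[0]
E
python3 - <<'E'
from h import *
S=[camera("side") for _ in range(3)];where(1);n=np.mean(S,0);np.save("s3.npy",n)
s0=cv2.imread("pics/side0.png");s2=np.load("s2.npy")
print("0->2",disp(s2,s0),"2->3",disp(n,s2),"0->3",disp(n,s0));print(n[196:206,276:282,2].astype(int))
E
```

```text
t 24.60 x -2.3 y 3.2 tipz 61.5 F mixer axes [ 0.4 -0.9 -1.5] plan0 (array([  2.3, -13.5,  -3.2]), array([-0.03, -0.09,  0.01]))
0->2 (1.37, 2.8) 2->3 (0.57, 2.4) 0->3 (2.02, 3.8)
[[ 25  25  29  49  96 132]
 [ 27  27  25  29  61 116]
 [ 51  52  38  26  45 100]
 [ 89  88  64  37  37  79]
 [116 109  89  52  36  73]
 [115 112 103  64  38  72]
 [124 116  97  59  44  79]
 [157 139 108  65  69 104]
 [188 178 145 100 106 130]
 [182 184 179 145 151 163]]
```

Run:
```python
from h import *
w=cv2.imread("pics/w1.png"); s0=cv2.imread("pics/side0.png").astype(float)
im=s0.copy(); ref=s0.copy()
im[180:220,255:305]=cv2.resize(w[390:550,390:780],(50,40),interpolation=cv2.INTER_AREA)
ref[180:220,255:305]=cv2.resize(w[390:550,0:390],(50,40),interpolation=cv2.INTER_AREA)
s2=np.load("s2.npy");n=np.load("s3.npy")
print("0->1",disp(im,ref),disp(im,s0),"1->2",disp(s2,im),"2->3",disp(n,s2),"1->3",disp(n,im))
```

```text
0->1 (0.78, 3.3) (0.74, 3.8) 1->2 (0.59, 2.1) 2->3 (0.57, 2.4) 1->3 (1.16, 2.6)
```

>>> {"fn": "drive_tool", "kwargs": {
  "plan": [
    [0,0,2,0,0,0,10],
    [0,0,4,0,0,0,10],
    [0,0,5,0,0,0,10],
    [0,0,6,0,0,0,10],
    [0,0,7,0,0,0,10],
    [0,0,7,0,0,0,10]
  ]
}}

```text
time: 25.2
position: [0.517, 0.1737, 0.1379]
tool_rot: [0.708, 0.054, -0.054, -0.702]
ft_force: [1.5, -11.8, -3.2]
grip_width: 0.0178
```

Run:
```python
from h import *
s=where(1);n=np.load("s3.npy");print(disp(s,n))
```

```text
t 25.25 x -2.3 y 6.3 tipz 61.3 F mixer axes [ -0.5 -11.2  -3.9] plan0 (array([  2.2, -13.6,  -6.4]), array([ 0.43,  0.12, -0.03]))
(0.16, 2.1)
```

>>> {"fn": "drive_tool", "kwargs": {
  "plan": [
    [0,0,1,0,0,0,10],
    [0,0,2,0,0,0,10],
    [0,0,2,0,0,0,10]
  ]
}}

```text
time: 25.55
position: [0.5168, 0.1754, 0.1377]
tool_rot: [0.708, 0.054, -0.054, -0.702]
ft_force: [1.7, -11.3, -3.1]
grip_width: 0.0178
```

Run:
```python
from h import *
s=where(1);n=np.load("s3.npy");print(disp(s,n))
```

```text
t 25.60 x -2.3 y 8.3 tipz 61.2 F mixer axes [-0.7 -9.7 -2.9] plan0 (array([  2.3, -13.8,  -8.4]), array([ 0.41,  0.09, -0.04]))
(0.24, 3.2)
```

>>> {"fn": "drive_tool", "kwargs": {
  "plan": [
    [0,0,0.7,0,0,0,10],
    [0,0,1.4,0,0,0,10],
    [0,0,2,0,0,0,10]
  ]
}}

```text
time: 25.9
position: [0.5162, 0.1798, 0.138]
tool_rot: [0.706, 0.053, -0.053, -0.704]
ft_force: [1.2, -3.7, -2.0]
grip_width: 0.0177
```

Run:
```python
from h import *
s=where(1);n=np.load("s3.npy");print(disp(s,n))
```

```text
t 25.95 x -2.2 y 13.1 tipz 61.4 F mixer axes [ 0.8 -3.2 -1.3] plan0 (array([  2.2, -13.5, -13.1]), array([ 0.08, -0.07, -0.01]))
(0.78, 3.7)
```

>>> {"fn": "drive_tool", "kwargs": {
  "plan": [
    [0,0,-2,0,0,0,10],
    [0,-4,-2,0,0,0,10],
    [0,-10,-2,0,0,0,10],
    [0,-10,-2,0,0,0,10]
  ]
}}

```text
time: 26.35
position: [0.5167, 0.1797, 0.1491]
tool_rot: [-0.705, -0.053, 0.052, 0.705]
ft_force: [0.1, -0.4, -1.9]
grip_width: 0.0179
```

Run:
```python
from h import *
S=[camera("side") for _ in range(3)];where(1);m=np.mean(S,0);np.save("s4.npy",m)
n=np.load("s3.npy");s2=np.load("s2.npy");s0=cv2.imread("pics/side0.png");print(disp(m,n),"2->4",disp(m,s2),disp(m,s0))
print(m[194:206,276:283,2].astype(int));print(n[194:206,276:283,2].astype(int))
```

```text
t 26.55 x -2.4 y 12.0 tipz 71.5 F mixer axes [ 1.1 -0.3 -0.4] plan0 (array([  2.4,  -3.5, -12. ]), array([-0.01, -0.08,  0.  ]))
(0.84, 3.1) 2->4 (1.41, 3.6) (3.0, 4.1)
[[ 56  94 122 137 152 161 168]
 [ 35  44  56  84 125 147 158]
 [ 26  25  26  40  81 128 146]
 [ 27  29  28  26  50 107 131]
 [ 48  61  48  32  34  74 112]
 [ 88 101  83  50  32  61  99]
 [119 112 106  68  36  54  92]
 [115 113 108  73  40  62  91]
 [124 117 106  69  45  78  92]
 [158 140 108  65  53 100 104]
 [192 179 145  96  85 123 142]
 [196 188 179 144 142 160 189]]
[[ 55  94 123 141 153 162 170]
 [ 35  46  67  99 132 149 158]
 [ 25  25  29  49  96 132 147]
 [ 27  27  25  29  61 116 134]
 [ 51  52  38  26  45 100 119]
 [ 89  88  64  37  37  79 104]
 [116 109  89  52  36  73  97]
 [115 112 103  64  38  72  93]
 [124 116  97  59  44  79  93]
 [157 139 108  65  69 104 105]
 [188 178 145 100 106 130 142]
 [182 184 179 145 151 163 190]]
```

>>> {"fn": "drive_tool", "kwargs": {
  "plan": [
    [0,-20,0,0,0,0,10],
    [0,-60,0,0,0,0,10],
    [0,-75,-40,0,0,0,10],
    [0,-75,-90,0,0,0,10],
    [0,-75,-140,0,0,0,10],
    [0,-75,-190,0,0,0,10],
    [0,-75,-240,0,0,0,10],
    [0,-75,-240,0,0,0,10],
    [0,-75,-240,0,0,0,10]
  ]
}}

```text
time: 27.45
position: [0.5513, -0.0594, 0.2226]
tool_rot: [-0.705, -0.051, 0.052, 0.706]
ft_force: [-0.5, -0.2, -1.6]
grip_width: 0.0177
```

Run:
```python
from h import *
T=[camera("top") for _ in range(4)];t=np.mean(T,0);np.save("t4.npy",t);S=[camera("side") for _ in range(2)];np.save("s4b.npy",np.mean(S,0))
t0=cv2.imread("pics/top0.png");o=get_obs();print(o["time"],o["position"])
r=lambda a:cv2.resize(a[160:225,200:248].astype(np.uint8),None,fx=8,fy=8,interpolation=cv2.INTER_CUBIC)
cv2.imwrite("pics/w4.png",np.hstack([r(t0),r(t)]))
c,s=np.cos(.15),np.sin(.15)
a=t0[...,1].astype(np.float32);b=t[...,1].astype(np.float32)
# profile along mixer x through wheel at z .042.. mixer-frame y of wheel from mark
w=atz("top",(221.5,184),.06)
for k in(-4,0,4):
  pr=[]
  for im in(a,b):
    q=np.array([proj("top",(w[0]+(c*x-s*k)/1000,w[1]+(s*x+c*k)/1000,.05)) for x in np.arange(-44,50,2.)],np.float32)
    pr.append(cv2.remap(im,q[:,:1],q[:,1:],cv2.INTER_CUBIC).ravel().astype(int).tolist())
  print(k,*pr,sep="\n")
```

```text
27.75 [ 0.55138858 -0.05673472  0.22307297]
-4
[245, 245, 245, 246, 241, 211, 107, 33, 33, 31, 32, 37, 40, 41, 44, 46, 45, 47, 49, 51, 50, 50, 51, 52, 51, 51, 50, 50, 50, 45, 45, 61, 92, 110, 119, 137, 155, 170, 182, 195, 208, 217, 221, 225, 230, 236, 240]
[244, 229, 181, 186, 241, 247, 249, 211, 125, 59, 31, 30, 34, 38, 41, 43, 45, 44, 46, 47, 48, 50, 51, 52, 51, 50, 51, 52, 51, 49, 48, 47, 41, 54, 93, 132, 158, 173, 186, 199, 211, 219, 223, 226, 231, 237, 241]
0
[245, 245, 245, 245, 244, 196, 115, 54, 29, 29, 37, 37, 38, 40, 41, 45, 47, 48, 49, 49, 48, 48, 51, 49, 51, 51, 51, 49, 47, 46, 43, 57, 85, 107, 114, 132, 153, 170, 182, 193, 204, 213, 217, 221, 227, 235, 241]
[247, 200, 160, 217, 243, 249, 245, 236, 117, 34, 36, 32, 34, 37, 39, 38, 42, 46, 48, 46, 48, 50, 50, 50, 49, 50, 51, 52, 51, 49, 48, 47, 42, 51, 90, 131, 158, 173, 184, 197, 207, 215, 220, 225, 230, 237, 242]
4
[245, 245, 245, 246, 245, 215, 128, 83, 64, 37, 30, 35, 43, 41, 43, 44, 41, 43, 48, 47, 46, 49, 48, 46, 44, 48, 50, 50, 48, 43, 39, 60, 100, 115, 122, 132, 150, 164, 179, 192, 203, 211, 215, 221, 228, 236, 241]
[245, 229, 179, 203, 244, 246, 247, 222, 146, 74, 54, 35, 31, 41, 41, 40, 40, 40, 43, 48, 48, 46, 46, 46, 48, 51, 53, 51, 48, 48, 46, 43, 49, 56, 87, 127, 152, 169, 183, 195, 204, 213, 218, 223, 230, 238, 242]
```

View pics/w4.png

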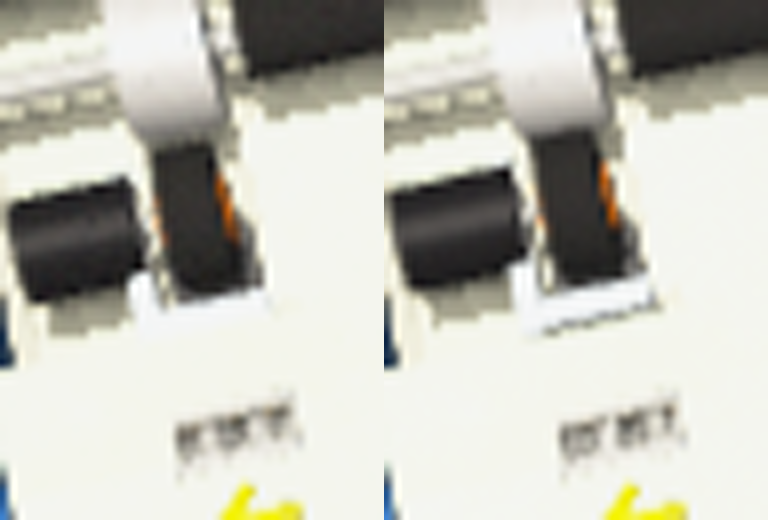

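Run:
```python
from h import *
c,s=np.cos(.15),np.sin(.15)
for im in(cv2.imread("pics/top0.png"),np.load("t4.npy")):
    im=im[...,1].astype(np.float32); acc=[]
    for x in(0,1,2,3,4):
        q=np.array([proj("top",(.5202+(c*x-s*y)/1000,.1678+(s*x+c*y)/1000,.068)) for y in np.arange(-20,21,1.)],np.float32)
        acc.append(cv2.remap(im,q[:,:1],q[:,1:],cv2.INTER_CUBIC).ravel())
    print(dict(zip(range(-20,21),np.mean(acc,0).astype(int).tolist())))
# 2-D registration of wheel patch & static patches
t0=cv2.cvtColor(cv2.imread("pics/top0.png"),cv2.COLOR_BGR2GRAY).astype(float);t4=cv2.cvtColor(np.load("t4.npy").astype(np.float32),cv2.COLOR_BGR2GRAY).astype(float)
def reg(a,b,y0,y1,x0,x1):
    f=lambda v:(shift(a,(v[1],v[0]),order=3)-b)[y0:y1,x0:x1].ravel()
    r=least_squares(f,[0,-.5],diff_step=.05);return r.x.round(2),np.abs(r.fun).mean().round(1)
sub=(slice(150,230),slice(190,260))
A,B=t0[sub],t4[sub]
print("motor/carriage",reg(A,B,31,50,10,26),"wheel",reg(A,B,32,49,29,42),"static drum",reg(A,B,8,24,22,40))
w=np.array([.535,.165,.05]);print("px per 1.5mm",proj("top",w+np.array([c,s,0])*.0015)-proj("top",w))
```

```text
{-20: 246, -19: 237, -18: 225, -17: 209, -16: 191, -15: 178, -14: 165, -13: 153, -12: 147, -11: 150, -10: 163, -9: 181, -8: 198, -7: 210, -6: 219, -5: 222, -4: 208, -3: 177, -2: 145, -1: 124, 0: 125, 1: 134, 2: 142, 3: 149, 4: 151, 5: 149, 6: 156, 7: 179, 8: 204, 9: 219, 10: 224, 11: 213, 12: 191, 13: 166, 14: 147, 15: 142, 16: 142, 17: 137, 18: 135, 19: 154, 20: 192}
{-20: 247, -19: 238, -18: 229, -17: 214, -16: 185, -15: 159, -14: 154, -13: 178, -12: 207, -11: 221, -10: 221, -9: 208, -8: 186, -7: 160, -6: 145, -5: 149, -4: 150, -3: 138, -2: 127, -1: 125, 0: 132, 1: 152, 2: 184, 3: 215, 4: 234, 5: 236, 6: 225, 7: 203, 8: 175, 9: 156, 10: 159, 11: 169, 12: 169, 13: 164, 14: 162, 15: 167, 16: 169, 17: 158, 18: 146, 19: 158, 20: 195}
motor/carriage (array([-0.32, -1.48]), np.float64(7.6)) wheel (array([-0.34, -1.43]), np.float64(10.5)) static drum (array([0.01, 0.02]), np.float64(1.9))
px per 1.5mm [-0.11984993 -0.5651481 ]
```

Run:
```python
from h import *
c,s=np.cos(.15),np.sin(.15);x,y=-2.3e-3,-2.9e-3
print(plan((.5202+c*x-s*y,.1678+s*x+c*y,.0766+.0715),np.pi/2+.15))
```

```text
(array([  0.6,  75. , 223.8]), array([-0.02,  0.04, -0.02]))
```

>>> {"fn": "drive_tool", "kwargs": {
  "plan": [
    [0,0,50,0,0,0,10],
    [0,0,100,0,0,0,10],
    [0,0,150,0,0,0,10],
    [0,0,200,0,0,0,10],
    [0,0,223.8,0,0,0,10],
    [0,20,223.8,0,0,0,10],
    [0,50,223.8,0,0,0,10],
    [0,60,223.8,0,0,0,10],
    [0,60,223.8,0,0,0,10]
  ]
}}

```text
time: 28.65
position: [0.517, 0.1635, 0.1617]
tool_rot: [0.705, 0.051, -0.054, -0.705]
ft_force: [-0.7, 0.9, -0.6]
grip_width: 0.0179
```

Run:
```python
from h import *
where(1)
```

```text
t 28.70 x -2.6 y -4.1 tipz 86.3 F mixer axes [-0.7  0.5 -1.4] plan0 (array([ 2.6, 11.3,  4.1]), array([-0.  , -0.06, -0.07]))
```

>>> {"fn": "drive_tool", "kwargs": {
  "plan": [
    [0.3,0,1,0,0,0,10],
    [0.3,6,1,0,0,0,10],
    [0.3,10,1,0,0,0,10],
    [0.3,12,1,0,0,0,10],
    [0.3,14,1,0,0,0,10],
    [0.3,16,1,0,0,0,10],
    [0.3,18,1,0,0,0,10],
    [0.3,20,1,0,0,0,10],
    [0.3,20,1,0,0,0,10]
  ]
}}

```text
time: 29.6
position: [0.5185, 0.1641, 0.1427]
tool_rot: [0.705, 0.052, -0.053, -0.705]
ft_force: [-0.9, 0.1, -1.2]
grip_width: 0.018
```

>>> {"fn": "drive_tool", "kwargs": {
  "plan": [
    [0,1,0,0,0,0,10],
    [0,2,0,0,0,0,10],
    [0,3,0,0,0,0,10],
    [0,4,0,0,0,0,10],
    [0,5,0,0,0,0,10],
    [0,5,0,0,0,0,10]
  ]
}}

```text
time: 30.2
position: [0.5187, 0.1643, 0.1381]
tool_rot: [-0.705, -0.052, 0.052, 0.705]
ft_force: [-0.4, 0.5, -0.9]
grip_width: 0.0175
```

Run:
```python
from h import *
where(1)
```

```text
t 30.25 x -2.0 y -3.2 tipz 61.5 F mixer axes [-0.2  1.5 -1. ] plan0 (array([  2. , -13.5,   3.2]), array([-0.02, -0.1 ,  0.01]))
```

>>> {"fn": "drive_tool", "kwargs": {
  "plan": [
    [0,0,2,0,0,0,10],
    [0,0,4,0,0,0,10],
    [0,0,6,0,0,0,10],
    [0,0,7,0,0,0,10],
    [0,0,8,0,0,0,10],
    [0,0,9,0,0,0,10],
    [0,0,10,0,0,0,10],
    [0,0,11,0,0,0,10]
  ]
}}

```text
time: 31.05
position: [0.5174, 0.1728, 0.1379]
tool_rot: [0.707, 0.053, -0.053, -0.703]
ft_force: [1.6, -10.0, -2.5]
grip_width: 0.017
```

>>> {"fn": "drive_tool", "kwargs": {
  "plan": [
    [0,0,1,0,0,0,10],
    [0,0,2,0,0,0,10]
  ]
}}

```text
time: 31.25
position: [0.5173, 0.1736, 0.1379]
tool_rot: [0.708, 0.054, -0.054, -0.703]
ft_force: [1.9, -11.7, -2.5]
grip_width: 0.0178
```

Run:
```python
from h import *
s=where(1);n=np.load("s4.npy");print(disp(s,n))
```

```text
t 31.30 x -2.0 y 6.2 tipz 61.3 F mixer axes [ -0.2 -11.3  -3.1] plan0 (array([  2. , -13.7,  -6.3]), array([ 0.41,  0.1 , -0.04]))
(0.01, 1.2)
```

>>> {"fn": "drive_tool", "kwargs": {
  "plan": [
    [0,0,0.7,0,0,0,10],
    [0,0,1.4,0,0,0,10],
    [0,0,2,0,0,0,10]
  ]
}}

```text
time: 31.6
position: [0.5172, 0.1744, 0.1378]
tool_rot: [0.708, 0.054, -0.054, -0.702]
ft_force: [2.5, -14.6, -3.8]
grip_width: 0.0179
```

Run:
```python
from h import *
s=where(1);n=np.load("s4.npy");print(disp(s,n))
```

```text
t 31.65 x -2.0 y 6.9 tipz 61.2 F mixer axes [ -0.2 -15.3  -2.3] plan0 (array([  1.9, -13.8,  -7.1]), array([ 0.54,  0.15, -0.05]))
(-0.02, 1.0)
```

>>> {"fn": "drive_tool", "kwargs": {
  "plan": [
    [0,0,0.6,0,0,0,10],
    [0,0,1.2,0,0,0,10],
    [0,0,1.2,0,0,0,10]
  ]
}}

```text
time: 31.95
position: [0.5169, 0.1766, 0.1377]
tool_rot: [0.707, 0.053, -0.053, -0.703]
ft_force: [1.4, -9.7, -2.0]
grip_width: 0.0176
```

Run:
```python
from h import *
s=where(1);n=np.load("s4.npy");print(disp(s,n))
```

```text
t 32.00 x -2.0 y 9.5 tipz 61.2 F mixer axes [-0.7 -9.8 -2.7] plan0 (array([  2. , -13.7,  -9.6]), array([ 0.35,  0.03, -0.04]))
(-0.18, 2.0)
```

>>> {"fn": "drive_tool", "kwargs": {
  "plan": [
    [0,0,-2,0,0,0,10],
    [0,0,-4,0,0,0,10],
    [0,-4,-4,0,0,0,10],
    [0,-12,-4,0,0,0,10],
    [0,-40,-4,0,0,0,10],
    [0,-86,-10,0,0,0,10],
    [0,-86,-60,0,0,0,10],
    [0,-86,-110,0,0,0,10],
    [0,-86,-160,0,0,0,10],
    [0,-86,-210,0,0,0,10]
  ]
}}

```text
time: 33.0
position: [0.5477, -0.0281, 0.2253]
tool_rot: [-0.705, -0.053, 0.052, 0.706]
ft_force: [0.5, -0.5, -0.5]
grip_width: 0.0181
```

>>> {"fn": "drive_tool", "kwargs": {
  "plan": [
    [0,0,-50,0,0,0,10],
    [0,0,-50,0,0,0,10]
  ]
}}

```text
time: 33.2
position: [0.5571, -0.0828, 0.2252]
tool_rot: [0.706, 0.052, -0.049, -0.704]
ft_force: [0.5, 0.5, -1.8]
grip_width: 0.0175
```

```bash
cat > ph.py <<'E'
from h import *
c,s=np.cos(.15),np.sin(.15)
T=[camera("top") for _ in range(4)];t5=np.mean(T,0);np.save("t5.npy",t5)
im=t5[...,1].astype(np.float32); acc=[]
for x in(0,1,2,3,4):
    q=np.array([proj("top",(.5202+(c*x-s*y)/1000,.1678+(s*x+c*y)/1000,.068)) for y in np.arange(-20,21,1.)],np.float32)
    acc.append(cv2.remap(im,q[:,:1],q[:,1:],cv2.INTER_CUBIC).ravel())
print(dict(zip(range(-20,21),np.mean(acc,0).astype(int).tolist())))
g=lambda a:cv2.cvtColor(a.astype(np.float32),cv2.COLOR_BGR2GRAY).astype(float)[150:230,190:260]
def reg(a,b,y0,y1,x0,x1):
    f=lambda v:(shift(a,(v[1],v[0]),order=3)-b)[y0:y1,x0:x1].ravel()
    r=least_squares(f,[0,-.1],diff_step=.05);return r.x.round(2),np.abs(r.fun).mean().round(1)
for n,r in(("t0",cv2.imread("pics/top0.png")),("t4",np.load("t4.npy"))):
    A,B=g(r),g(t5);print(n,"motor",reg(A,B,31,50,10,26),"wheel",reg(A,B,32,49,29,42),"drum",reg(A,B,8,24,22,40))
E
python3 ph.py; python3 -c "
from h import *
print(get_obs()['position'],get_obs()['time'])"
```

```text
{-20: 246, -19: 238, -18: 226, -17: 214, -16: 205, -15: 198, -14: 184, -13: 172, -12: 163, -11: 154, -10: 151, -9: 143, -8: 127, -7: 115, -6: 131, -5: 169, -4: 210, -3: 232, -2: 236, -1: 240, 0: 243, 1: 229, 2: 195, 3: 157, 4: 132, 5: 132, 6: 139, 7: 136, 8: 133, 9: 142, 10: 161, 11: 183, 12: 203, 13: 214, 14: 210, 15: 194, 16: 171, 17: 148, 18: 139, 19: 156, 20: 194}
t0 motor (array([-0.32, -1.52]), np.float64(7.7)) wheel (array([-0.42, -1.71]), np.float64(11.1)) drum (array([0.01, 0.02]), np.float64(1.9))
t4 motor (array([-0.01, -0.05]), np.float64(2.2)) wheel (array([-0.07, -0.26]), np.float64(4.5)) drum (array([ 0., -0.]), np.float64(0.3))
[ 0.5543148  -0.07549331  0.22430696] 33.4
```

Run:
```python
from h import *
S=[camera("side") for _ in range(4)];s5=np.mean(S,0);s4=np.load("s4b.npy");np.save("s5.npy",s5)
print("side 4->5",disp(s5,s4),"0->5",disp(s5,cv2.imread("pics/side0.png")));print(s4[196:206,276:283,2].astype(int));print(s5[196:206,276:283,2].astype(int))
c,s=np.cos(.15),np.sin(.15);w=atz("top",(221.5,184),.06)
for k in(-4,0,4):
  for f in("t4.npy","t5.npy"):
    im=np.load(f)[...,1].astype(np.float32)
    q=np.array([proj("top",(w[0]+(c*x-s*k)/1000,w[1]+(s*x+c*k)/1000,.05)) for x in np.arange(-44,50,2.)],np.float32)
    p=cv2.remap(im,q[:,:1],q[:,1:],cv2.INTER_CUBIC).ravel().astype(int).tolist();print(k,p[5:13],p[30:38])
```

```text
side 4->5 (-0.19, 2.1) 0->5 (2.71, 3.9)
[[ 25  24  25  41  80 128 147]
 [ 27  30  27  25  49 108 131]
 [ 49  64  48  32  36  74 112]
 [ 91 104  85  50  32  61  99]
 [124 113 106  68  35  54  92]
 [115 113 108  72  41  63  91]
 [128 118 107  69  45  79  93]
 [173 151 115  67  54 101 105]
 [216 204 163 106  88 128 150]
 [218 212 202 159 152 175 208]]
[[ 25  25  25  41  80 128 146]
 [ 27  28  25  27  49 107 132]
 [ 46  51  43  31  34  74 112]
 [ 90  90  78  48  32  60  99]
 [123 112 106  68  36  53  92]
 [116 113 108  73  42  62  91]
 [128 118 107  70  44  78  93]
 [172 150 114  67  54 101 106]
 [216 202 162 106  88 128 149]
 [218 213 202 159 152 175 208]]
-4 [247, 249, 211, 125, 59, 31, 30, 34] [48, 47, 41, 54, 93, 132, 158, 173]
-4 [246, 250, 229, 168, 70, 25, 29, 33] [50, 48, 41, 48, 82, 127, 156, 173]
0 [249, 245, 236, 117, 34, 36, 32, 34] [48, 47, 42, 51, 90, 131, 158, 173]
0 [249, 246, 237, 152, 61, 31, 33, 34] [47, 46, 40, 45, 85, 130, 160, 174]
4 [246, 247, 222, 146, 74, 54, 35, 31] [46, 43, 49, 56, 87, 127, 152, 169]
4 [247, 247, 245, 171, 73, 64, 42, 28] [46, 44, 49, 56, 86, 127, 152, 169]
```

Run:
```python
from h import *
print(get_obs()["time"],plan((.4373,-.3374,.215),np.radians(83)))
```

```text
33.6 (array([-155.3,    9.1, -241.5]), array([-2.000e-02,  1.564e+01, -1.000e-02]))
```

>>> {"fn": "drive_tool", "kwargs": {
  "plan": [
    [-155,0,-241,0,15.6,0,10],
    [-155,0,-241,0,15.6,0,10],
    [-155,0,-241,0,15.6,0,10],
    [-155,0,-241,0,15.6,0,10],
    [-155,0,-241,0,15.6,0,10],
    [-155,0,-241,0,15.6,0,10],
    [-155,0,-241,0,15.6,0,10],
    [-155,0,-241,0,15.6,0,10],
    [-155,0,-241,0,15.6,0,10]
  ]
}}

```text
time: 34.5
position: [0.4375, -0.3367, 0.224]
tool_rot: [-0.705, 0.043, -0.043, 0.706]
ft_force: [0.3, 0.2, -1.2]
grip_width: 0.0175
```

Run:
```python
from h import *
camera("top");o=get_obs();print(o["time"],o["position"],plan((.4373,-.3374,.145),np.radians(83)))
```

```text
34.55 [ 0.43763302 -0.33650868  0.22400117] (array([-0.2, 79. , -1. ]), array([-0.05,  0.03, -0.02]))
```

>>> {"fn": "drive_tool", "kwargs": {
  "plan": [
    [0,0,-1,0,0,0,10],
    [0,40,-1,0,0,0,10],
    [0,75,-1,0,0,0,10],
    [0,79,-1,0,0,0,10],
    [0,79,-1,0,0,0,10]
  ]
}}

```text
time: 35.05
position: [0.4371, -0.3383, 0.1446]
tool_rot: [-0.705, 0.044, -0.043, 0.706]
ft_force: [0.6, 0.2, -0.5]
grip_width: 0.0181
```

Run:
```python
from h import *
im=camera("side");o=get_obs();p=o["position"];print(o["time"],p)
for n,z in(("tip",.0766),("hb",.0216)):print(n,(proj("side",p-[0,0,z])-[330,260])*8)
c,s=np.cos(-.127),np.sin(-.127);pk=np.array([.4715-.034*c,-.3411-.034*s])
for a,b in((7,5),(7,-5),(-7,-5),(-7,5)):print("pocket corner",(proj("side",(pk[0]+(c*a-s*b)/1000,pk[1]+(s*a+c*b)/1000,.06))-[330,260])*8)
cv2.imwrite("pics/p1.png",cv2.resize(cv2.convertScaleAbs(im[260:330,330:420],alpha=1.5),None,fx=8,fy=8,interpolation=cv2.INTER_CUBIC))
```

```text
35.1 [ 0.43780272 -0.3393673   0.14583152]
tip [265.17759958 426.36337933]
hb [284.87761831 241.94557379]
pocket corner [263.75165817 426.86952462]
pocket corner [290.88209592 452.44896803]
pocket corner [243.90002666 473.60356416]
pocket corner [217.02568337 447.6200839 ]
```

View pics/p1.png

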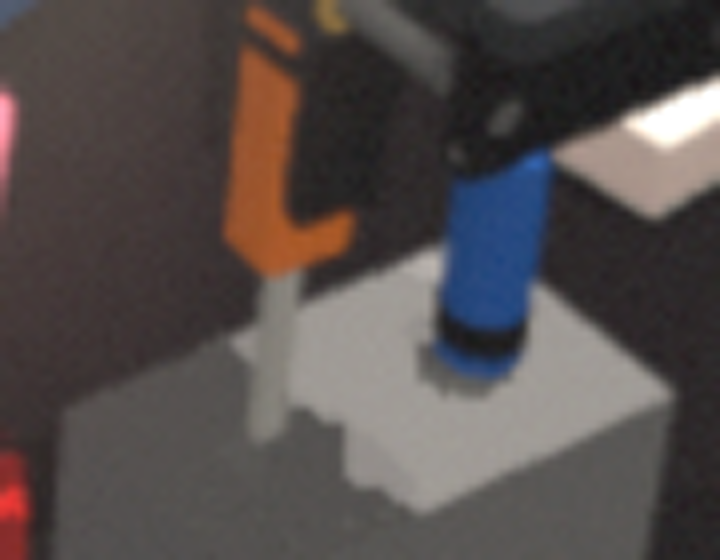

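>>> {"fn": "drive_tool", "kwargs": {
  "plan": [
    [0,0,1.2,0,0,0,10],
    [0,4,1.2,0,0,0,10],
    [0,8,1.2,0,0,0,10],
    [0,12,1.2,0,0,0,10],
    [0,15,1.2,0,0,0,10],
    [0,15,1.2,0,0,0,10]
  ]
}}

```text
time: 35.7
position: [0.4368, -0.3378, 0.1295]
tool_rot: [-0.705, 0.044, -0.043, 0.706]
ft_force: [0.2, 0.8, -0.3]
grip_width: 0.0178
```

>>> {"fn": "drive_tool", "kwargs": {
  "plan": [
    [0,8,0,0,0,0,10],
    [0,16,0,0,0,0,10],
    [0,24,0,0,0,0,10],
    [0,32,0,0,0,0,10],
    [0,40,0,0,0,0,10],
    [0,44,0,0,0,0,10],
    [0,46,0,0,0,0,10],
    [0,46,0,0,0,0,10]
  ]
}}

```text
time: 36.5
position: [0.4371, -0.338, 0.0838]
tool_rot: [-0.706, 0.044, -0.044, 0.706]
ft_force: [-0.2, 1.5, -0.8]
grip_width: 0.0177
```

Run:
```python
from h import *
camera("top");o=get_obs();print(o["time"],o["position"],o["ft_force"])
```

```text
36.55 [ 0.43720787 -0.33817637  0.08407395] [-0.23716128  0.0536261  -0.96380746]
```

Go down to contact, then open.

>>> {"fn": "drive_tool", "kwargs": {
  "plan": [
    [0,1,0,0,0,0,10],
    [0,2,0,0,0,0,10],
    [0,3,0,0,0,0,10],
    [0,3,0,0,0,0,10]
  ]
}}

```text
time: 36.95
position: [0.4373, -0.3382, 0.0815]
tool_rot: [0.706, -0.044, 0.044, -0.706]
ft_force: [-1.0, -0.1, 3.1]
grip_width: 0.0182
```

>>> {"fn": "drive_tool", "kwargs": {
  "plan": [
    [0,0,0,0,0,0,24],
    [0,0,0,0,0,0,40],
    [0,0,0,0,0,0,60],
    [0,0,0,0,0,0,60],
    [0,0,0,0,0,0,60]
  ]
}}

```text
time: 37.45
position: [0.4371, -0.3381, 0.081]
tool_rot: [-0.706, 0.044, -0.044, 0.706]
ft_force: [-0.6, 0.3, -0.4]
grip_width: 0.0481
```

>>> {"fn": "drive_tool", "kwargs": {
  "plan": [
    [0,-20,0,0,0,0,60],
    [0,-60,0,0,0,0,60],
    [0,-110,0,0,0,0,60],
    [0,-150,0,0,0,0,60],
    [0,-150,100,0,0,0,60],
    [0,-150,150,0,0,0,60],
    [0,-150,150,0,0,0,60],
    [0,-150,150,0,0,0,60]
  ]
}}

```text
time: 38.25
position: [0.4543, -0.1829, 0.2309]
tool_rot: [-0.704, 0.043, -0.041, 0.707]
ft_force: [0.0, -0.7, -0.5]
grip_width: 0.0599
```

Run:
```python
from h import *
t=np.mean([camera("top") for _ in range(3)],0);t0=cv2.imread("pics/top0.png");s=camera("side");s0=cv2.imread("pics/side0.png");o=get_obs();print(o["time"],o["position"],o["grip_width"])
def org(im,box):
    y0,y1,x0,x1=box;H=cv2.cvtColor(im[y0:y1,x0:x1].astype(np.uint8),cv2.COLOR_BGR2HSV);k=cv2.inRange(H,(5,140,60),(25,255,255));ys,xs=np.nonzero(k);return len(xs),xs.min()+x0,xs.max()+x0,ys.min()+y0,ys.max()+y0,xs.mean().round(2)+x0,ys.mean().round(2)+y0
for a,b in((t0,t),):print(org(a,(205,245,425,455)),org(b,(205,245,425,455)))
print(org(s0,(270,330,345,385)),org(s,(270,330,345,385)))
print("changed px by zone", {n:int((np.abs(t-t0).max(2)>60)[y0:y1,x0:x1].sum()) for n,(y0,y1,x0,x1) in dict(driver=(190,220,425,455),tubes=(125,165,225,330),flask=(110,165,370,410)).items()})
print(np.load("s5.npy")[196:204,276:283,2].astype(int)-s[196:204,276:283,2])
```

```text
38.45 [ 0.45608322 -0.19035675  0.23122858] 0.060413260333283494Traceback (most recent call last):
  File "<stdin>", line 5, in <module>
  File "<stdin>", line 4, in org
    return umr_minimum(a, axis, None, out, keepdims, initial, where)
ValueError: zero-size array to reduction operation minimum which has no identity
```

Run:
```python
from h import *
s=camera("side");s0=cv2.imread("pics/side0.png");t=camera("top")
def org(im,box):
    y0,y1,x0,x1=box;H=cv2.cvtColor(im[y0:y1,x0:x1].astype(np.uint8),cv2.COLOR_BGR2HSV);k=cv2.inRange(H,(3,140,60),(25,255,255));ys,xs=np.nonzero(k);return (len(xs),xs.min()+x0,xs.max()+x0,ys.min()+y0,ys.max()+y0,xs.mean().round(2)+x0,ys.mean().round(2)+y0) if len(xs) else "none"
b=(270,330,345,385);print(org(s0,b),org(s,b))
b=(205,245,425,455);print(org(cv2.imread("pics/top0.png"),b),org(t,b), t[228,443],t[200,437])
print(np.load("s5.npy")[196:204,276:283,2].astype(int)-s[196:204,276:283,2])
for c in("side","top"):
    print(c,[(np.round(r["location"],1).tolist(),round(r["conf"],2)) for r in mark_of(c,"tool")[:4]])
```

```text
(449, np.int64(356), np.int64(372), np.int64(284), np.int64(319), np.float64(363.18), np.float64(301.59)) (447, np.int64(357), np.int64(373), np.int64(285), np.int64(320), np.float64(364.03), np.float64(302.23))
(158, np.int64(432), np.int64(446), np.int64(223), np.int64(236), np.float64(439.26), np.float64(229.37)) none [113 107  95] [83 77 71]
[[-1  2 -2  1 -2 -1  0]
 [ 1  0  0  0 -2 -1 -1]
 [-1 -1 -1  1  0 -1  0]
 [ 1 -1  1 -1  0  0 -1]
 [ 1  0  0 -1  1  1  0]
 [ 0  0  0 -1  1  0  1]
 [ 0 -1  0  0  0 -1 -1]
 [-1 -1 -2  0  1  0  0]]
side [([331.4, 360.4], 0.74), ([318.9, 303.5], 0.73)]
top [([221.8, 183.4], 0.17)]
```

```bash
python3 -c "
from rig import *
print(hand_in())"
```

```text
the job is handed in; nothing more can be done
None
```

The drive wheel now bears on the drum, the orange tool is back upright in its pocket, and the job is handed in. No verdict was reported.

**What I did:** I reached through the slot and made five gentle tooth pushes towards +y. The highest push I read was about 15 N, against the 25 N limit. The tool then went down into its pocket, with about 4 N of contact as the handle met the stand. That took about 39 s of the 72 s.

**Drive wheel:** It moved about 4 mm over the first four pushes. On the fifth push the side camera showed no movement, while the star wheel still turned about 17°. I take that as bearing, with the spring pressed in about 0.6–0.9 mm, or roughly 6–9 N. Contact force was never measured directly, so this is an estimate near the low end of the 4–35 N range.

**What disagreed:**
- At rest the star wheel had turned only about 20° per push, not the 30° of a full tooth.
- The side and top cameras differed by a few tenths of a millimetre on how far the drive wheel moved.
- The fifth push was about 3 N harder than the earlier ones, which fits a somewhat higher pressure than my estimate. I made no sixth push because it could have passed 35 N.

**Tool and bench:** The side camera shows the handle within 1 pixel (about 2 mm) of its starting place, with the same outline. The top camera could not confirm it because the arm was in the way. My check that the other objects had not moved did not run. No contact with any of them showed in the forces I read.

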